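# Put the nail-care set away beside the tub

### The arm

A 6-joint arm with a two-finger parallel gripper is mounted at the origin on the work surface. World frame = base frame: x ahead of the robot, y to its left, z up, the work surface at z = 0. Lengths are in m, angles in degrees, forces in N, time in s.
With the tool pointing down it reaches from about 0.3 to 0.75 m from the base axis. Payload 8.5 kg.
Tool frame: the origin (TCP) lies at the very end of the fingers, on their centre line; the grasp point (between the pads) lies 19 mm behind it; z points along the fingers, y is the line along which they close (so a half turn about z gives the same grasp; the last joint's range is limited). The gripper opens to 85 mm and grips with 20 to 120 N. Pads are 22 mm wide; open, the fingers measure 114 mm over their backs; the gripper's body (76 mm by 85 mm) begins 54 mm behind the grasp point. The pads swing forward as they close: fully open they stand 13 mm farther back than shut.
Start: joints at [-86.706, 21.807, 74.336, -0, 83.858, -12.336], TCP at [0.148, -0.53, 0.231] pointing down, gripper open.
Joint ranges: [-178.18, 178.18], [-50.72, 133.34], [12.68, 142.11], [-81.47, 261.47], [9.98, 163.14], [-165.26, 165.26]. Speed limits (degrees/s): [136.94, 136.94, 180, 180, 180, 180].

### API

Orientations are given as a 3x3 rotation matrix whose columns are the frame's x, y, z axes.
In Python, from rig import env, optics, spotter gives the robot as it stands.
- The arm moves only by the shell command python3 -m crank 'ROWS' [FORCE]. ROWS is JSON, one flat list of numbers, 5 for each row, row after row: the finger opening in cm, from 0 to 8.54, then the shift along the tool's x, y, z in cm, then the turn about the tool's z in rad. A call has exactly 8 rows; each row shifts and turns the commanded pose from where the row before left it, along the tool's axes as they then stand; what a row does not reach is not made up. A row lasts 1/12 s, in which the tool goes at most 41.7 mm and 7.16 degrees, less where a joint would pass 70% of its speed; a pose out of reach is approached as far as the arm can. A call is refused whole if a number of a shift passes 4.17 or a number of a turn 0.125, either way. A call with a gripper value outside its range is refused whole. The fingers move at their own pace and stop on an object; FORCE is the grip in N (left out, the last holds). Time passes only in rows, so rows that do not move let the fingers close, or fill a call up. It gives the time, the measured TCP pose, the force, the opening and the grip force at its end, in the units of the state.
- env.observe(): the state, without advancing time (a new reading comes with each control period).
- optics.get_image(name): name is "scene" or "top" or "wrist"; returns a dict with "color" (400x640x3 uint8, red, green, blue), "intrinsics" (3x3 intrinsics, pixels), "distortion" ([k1, k2, p1, p2, k3] as OpenCV has them; the pictures are not rectified), "pose" (4x4, takes a point from camera to world coordinates). Camera axes: x right, y up, looking along -z (the intrinsics and any distortion apply to the point x, -y, -z); pixel columns grow to the right and rows downward; lengths in m; the calibration is good to about 2 mm. A picture is of the moment at which its call begins. There is no depth.
- env.close_job(): hands the job in; it is judged then, once.
Trained networks look in a picture, given as the dict that the camera call returned (one of the last four; its "shot" number tells which), for a name from the list of things; names that differ only in an ending like _2 or _b are one class to them, and where a whole thing is asked for, a point or a joint stands for the part that bears it (a point fixed in the world has none). Each returns a list of dicts, best first, with "score" (0 to 1); they miss things now and then, are a little off and sometimes report something else, mostly with a low value. They report only what shows in the picture. A call takes as long as a camera call. They do not tell look-alikes from the thing itself.
- spotter.look_for(picture, query): "at" ([column, row] as shares, 0 to 1, of the picture: columns of its width, rows of its height, amid what is visible of it).
The state is a dict: "time_s": time; "q": joint angles; "qvel": joint speeds; "joint_efforts": joint torques, N m; "position": TCP position; "tool_rot": TCP orientation; "ft_force": force on the tool from outside, world axes, zero at the start; "wrist_torque": the same for the moment, N m; "grip_width": finger opening in m; "gripper_force": force on a finger pad.
Only numpy, scipy, OpenCV 4.12 (cv2) and the standard library are available. Lean on these libraries where they do the work, as an engineer would, in place of code of your own. Each camera call takes 0.05 s, during which the arm holds its last target. There are 200 camera calls.

### The job

Put the nail-care set away: press every tool on the bamboo tray (pumice brush, polisher, foot rasp, toenail clippers - whichever are there) fully home into the foam pocket of its own shape in the beige nail box, and move every cuticle stick from the white drip stand into the blue narrow holder, foot down, one to a cell and right down to the bottom. Any order will do; leave the dish, the glass jar and the nail-polish bottle where they are.

Things in the scene. Friction and masses are not known exactly. Their poses are not given: they have to be found in the camera images.
- brush_mid (a point): Handle centre, half-way up (14 mm above the underside), of the wooden pumice brush, paddle-shaped, 28 thick, rounded underside. Handle from x=-62 to +18, 20 wide (y +-10); head from x=18 to 60, 44 wide (y +-22). 60 g. Sizes in mm from here; x along the tool to its head, z up. Lies flat on the tray, any yaw; grip across the handle here. May be absent.
- brush_pocket (a point): On the floor of the brush's pocket, right under brush_mid when seated (14 mm above); axes as the seated tool's (x to the head end, z up). Outline: the tool's plus 2.5 mm at the sides, 3.5 at the ends; 16 mm deep, so a seated tool stands 12 mm proud. Springy foam lips pinch the handle's middle: the tool stops about half-way down and needs 3 to 8 N pressed on the middle of its handle to go home; then they keep it.
- polisher_mid (a point): Handle centre, half-way up (14 mm above the underside), of the white battery nail polisher, L-shaped, 28 thick, rounded underside, red button, teal roller. Handle from x=-62 to +26, 22 wide (y +-11); head from x=26 to 52, sticking out to +y only (y from -11 to +27). 100 g. Sizes in mm from here; x along the tool to its head, z up. Lies flat on the tray, any yaw; grip across the handle here. May be absent.
- polisher_pocket (a point): On the floor of the polisher's pocket, right under polisher_mid when seated (14 mm above); axes as the seated tool's (x to the head end, z up). Outline: the tool's plus 2.5 mm at the sides, 3.5 at the ends; 16 mm deep, so a seated tool stands 12 mm proud. Springy foam lips pinch the handle's middle: the tool stops about half-way down and needs 3 to 8 N pressed on the middle of its handle to go home; then they keep it.
- rasp_mid (a point): Handle centre, half-way up (14 mm above the underside), of the foot rasp, T-shaped, 28 thick, rounded underside, green handle and steel head. Handle from x=-66 to +32, 16 wide (y +-8); head from x=32 to 52, 50 wide (y +-25). 70 g. Sizes in mm from here; x along the tool to its head, z up. Lies flat on the tray, any yaw; grip across the handle here. May be absent.
- rasp_pocket (a point): On the floor of the rasp's pocket, right under rasp_mid when seated (14 mm above); axes as the seated tool's (x to the head end, z up). Outline: the tool's plus 2.5 mm at the sides, 3.5 at the ends; 16 mm deep, so a seated tool stands 12 mm proud. Springy foam lips pinch the handle's middle: the tool stops about half-way down and needs 3 to 8 N pressed on the middle of its handle to go home; then they keep it.
- clippers_mid (a point): Handle centre, half-way up (14 mm above the underside), of the big steel toenail clippers, short paddle shape, 28 thick, rounded underside, black lever strip. Handle from x=-46 to +18, 18 wide (y +-9); head from x=18 to 44, 36 wide (y +-18). 90 g. Sizes in mm from here; x along the tool to its head, z up. Lies flat on the tray, any yaw; grip across the handle here. May be absent.
- clippers_pocket (a point): On the floor of the clippers's pocket, right under clippers_mid when seated (14 mm above); axes as the seated tool's (x to the head end, z up). Outline: the tool's plus 2.5 mm at the sides, 3.5 at the ends; 16 mm deep, so a seated tool stands 12 mm proud. Springy foam lips pinch the handle's middle: the tool stops about half-way down and needs 3 to 8 N pressed on the middle of its handle to go home; then they keep it.
- kit: Beige plastic nail box, open on top, fixed, 162 x 276 x 40 mm high, filled flush with black die-cut foam; pocket floors are salmon, 24 mm above the table. Pockets side by side: brush at y=+99, polisher +33, rasp -33, clippers -99 mm. Lips sit 6 to 14 mm below the foam surface. Origin: centre of its underside; x along the pockets to their head ends, z up.
- tray: Round bamboo tray, fixed, 346 mm across; its deck is 10 mm above the table, with a rim 6 mm thick standing 10 mm above the deck; the tools, a small white dish and a lidded jar (50 mm high) stand on it. Origin: centre of its underside.
- stick1_mid (a point): Centre, half-way up (60 mm above the foot), of the cuticle stick with the red band: round pale wooden handle 12 mm across from the flat foot to 108 mm up, then a thin steel tip to 120 mm; z along the stick, up. 30 g. Stands foot-down in a cell of the drip stand (foot 6 mm above the table). May be absent.
- stick2_mid (a point): Centre, half-way up (60 mm above the foot), of the cuticle stick with the yellow band: round pale wooden handle 12 mm across from the flat foot to 108 mm up, then a thin steel tip to 120 mm; z along the stick, up. 30 g. Stands foot-down in a cell of the drip stand (foot 6 mm above the table). May be absent.
- stick3_mid (a point): Centre, half-way up (60 mm above the foot), of the cuticle stick with the blue band: round pale wooden handle 12 mm across from the flat foot to 108 mm up, then a thin steel tip to 120 mm; z along the stick, up. 30 g. Stands foot-down in a cell of the drip stand (foot 6 mm above the table). May be absent.
- stand: White glazed drip stand with a grey stripe, fixed, 101 x 29 x 36 mm high: a row of three square cells 21 mm wide, centres at x = -36, 0, +36 mm, floor 6 mm up. Origin: centre of its underside; x along the row, z up.
- holder: Blue narrow holder, fixed, 98 x 26 x 50 mm high: a row of three square cells 17 mm wide, centres at x = -36, 0, +36 mm, floor 6 mm up, all empty at the start; any stick may go in any cell. Origin: centre of its underside; x along the row, z up.
- dish: Bystander: small white ceramic dish, 60 across, 24 high, on the tray (mm); leave it alone. Origin: centre of its underside.
- jar: Bystander: lidded glass jar, 40 across, 50 high, on the tray (mm); leave it alone. Origin: centre of its underside.
- polish: Bystander: red nail-polish bottle, 26 across, 55 high (mm); leave it alone. Origin: centre of its underside.
Things that resemble listed ones, but are neither listed nor needed, are in the scene too. What is shaped like the part that bears clippers_mid but pink is not meant. Several things look just like the holder: the one meant starts farthest to the robot's left.

How it is judged:
By the outcome, as a careful person would: the job done as asked, in the order asked, and still so for the second after the job is handed in, with the robot touching nothing.
Of brush, polisher, rasp, clippers only 3 to 4 are there at a start; the rules pass over those that are not, and their reading is None.
Of stick1, stick2, stick3 only 2 to 3 are there at a start; the rules pass over those that are not, and their reading is None.
At some moment in a run one of brush, polisher, rasp, clippers may be knocked a few centimetres aside while the robot is not near it.
It also fails if it takes over 210 s, if anything falls off the work surface, if the arm or the gripper's body presses on something with over 40 N, if the wrist force passes 120 N, or if a joint passes its speed limit or range.

## Working session

There is one attempt and no reset: what is moved stays moved. The work goes in short steps, Python scripts to look and compute and a shell command to move; the robot and the scene stay as the last step left them, time stands still between calls to the robot, and variables do not carry over. Pictures are saved under pics/ and viewed, at most 14 in all, crops included, and the job is handed in when it is done.

```bash
ls; mkdir -p pics; python3 - <<'E'
from rig import env,optics,spotter
import cv2,json
s=env.observe(); print(s)
for n in ["scene","top"]:
    p=optics.get_image(n); cv2.imwrite(f"pics/{n}0.png",p["color"][:,:,::-1])
    print(n,p["intrinsics"],p["distortion"],p["pose"])
    for q in ["brush_mid","polisher_mid","rasp_mid","clippers_mid","brush_pocket","polisher_pocket","rasp_pocket","clippers_pocket","kit","tray","stick1_mid","stick2_mid","stick3_mid","stand","holder"]:
        print(q,[(round(d["score"],2),[round(d["at"][0]*640),round(d["at"][1]*400)]) for d in spotter.look_for(p,q)][:5])
E
```

```text
pics
{'time_s': 0.0, 'q': array([-8.67065632e+01,  2.18398046e+01,  7.43836674e+01,  1.25597017e-03,
        8.38603174e+01, -1.23355023e+01]), 'qvel': array([ 0.12753144,  0.02096974, -0.06770279,  0.00861222,  0.11183439,
       -0.02070055]), 'joint_efforts': array([ 1.55615751e-03, -4.48456621e+01, -2.31274062e+01, -3.94695076e-05,
        4.79227980e-03, -6.76515057e-06]), 'position': array([ 0.14816191, -0.52936066,  0.2307293 ]), 'tool_rot': array([[ 9.63027263e-01,  2.69403946e-01, -6.22553234e-05],
       [ 2.69403746e-01, -9.63026213e-01,  1.46123704e-03],
       [ 3.33709516e-04, -1.42398293e-03, -9.99998930e-01]]), 'ft_force': array([ 0.07407159, -0.21801079,  0.49517224]), 'wrist_torque': array([ 0.00357997, -0.0495171 ,  0.03230681]), 'gripper_force': 0.0, 'grip_width': 0.08502142916827633}
scene [[475.81986781   0.         321.82857117]
 [  0.         475.81986781 205.38791327]
 [  0.           0.           1.        ]] [0.00976563 0.         0.         0.         0.        ] [[-0.24643125 -0.5186797   0.8186837   1.46064015]
 [ 0.96898709 -0.14783137  0.19801489  0.30
[... 978 characters left out ...]
3431403e-03  1.61198218e-01  9.86914602e-01  1.06457073e+00]
 [ 0.00000000e+00  0.00000000e+00  0.00000000e+00  1.00000000e+00]]
brush_mid [(0.94, [281, 178])]
polisher_mid [(0.8, [307, 189])]
rasp_mid []
clippers_mid [(0.92, [226, 290]), (0.82, [171, 275]), (0.75, [221, 169])]
brush_pocket [(0.8, [426, 180]), (0.64, [265, 187]), (0.48, [344, 152])]
polisher_pocket [(0.74, [424, 178])]
rasp_pocket [(0.83, [425, 178])]
clippers_pocket [(0.75, [423, 176])]
kit [(0.98, [426, 177])]
tray [(0.91, [266, 185])]
stick1_mid [(0.44, [350, 155])]
stick2_mid [(0.47, [346, 136])]
stick3_mid [(0.63, [345, 142])]
stand [(0.59, [343, 151])]
holder [(0.88, [430, 259]), (0.61, [343, 198]), (0.55, [366, 248])]
```

```bash
python3 - <<'E'
import cv2
a=cv2.imread("pics/top0.png"); cv2.imwrite("pics/top0c.png",cv2.resize(a[80:320,150:470],(800,600),interpolation=cv2.INTER_CUBIC))
b=cv2.imread("pics/scene0.png"); cv2.imwrite("pics/scene0c.png",cv2.resize(b[120:345,130:530],(800,450),interpolation=cv2.INTER_CUBIC))
E
```

```text
(no output)
```

View pics/top0c.png

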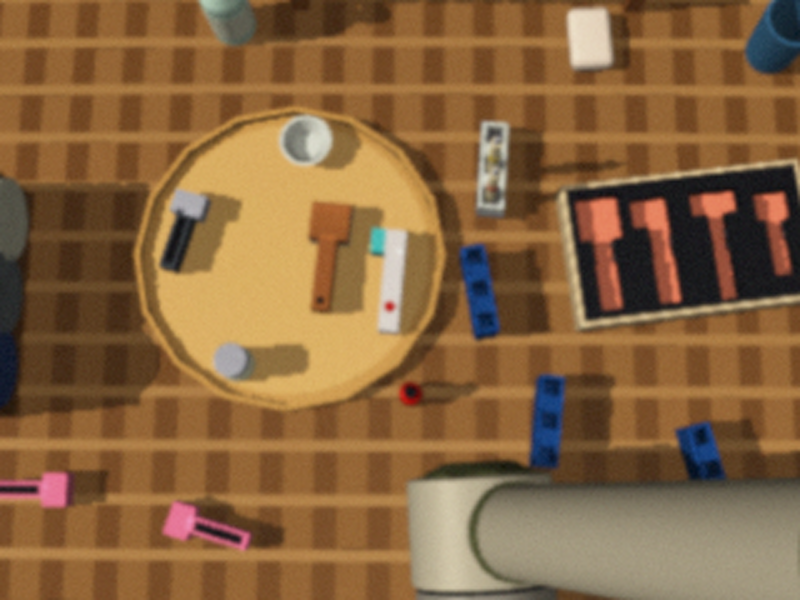

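View pics/scene0c.png

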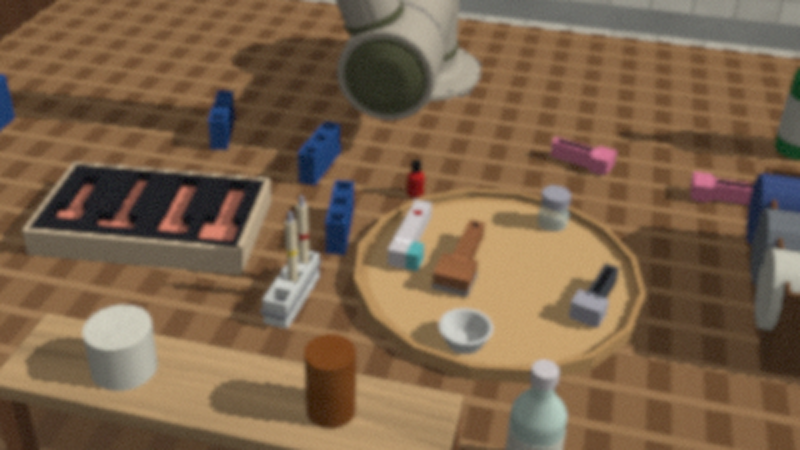

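The top view shows, in crop pixels, the brush (330,255), the white polisher (392,280) and the clippers (183,230) on the tray. There is no rasp. The stand is at (492,168) with two sticks, red and yellow. The leftmost blue holder is at (480,290), and the kit is at about (690,245).

```bash
cat > h.py <<'E'
import numpy as np,cv2,sys
from rig import env,optics,spotter
def p2w(p,uv,z):
    uv=np.atleast_2d(np.array(uv,float)); n=cv2.undistortPoints(uv[:,None],p["intrinsics"],np.array(p["distortion"]))[:,0]
    d=np.c_[n[:,0],-n[:,1],-np.ones(len(n))]@p["pose"][:3,:3].T; o=p["pose"][:3,3]
    return (o+d*((z-o[2])/d[:,2])[:,None])[:,:2]
def w2p(p,X):
    X=np.atleast_2d(np.array(X,float)); c=(X-p["pose"][:3,3])@p["pose"][:3,:3]; c=c*[1,-1,-1]
    return cv2.projectPoints(c,np.zeros(3),np.zeros(3),p["intrinsics"],np.array(p["distortion"]))[0][:,0]
def snap(name,f=None):
    p=optics.get_image(name)
    if f: cv2.imwrite(f"pics/{f}.png",p["color"][:,:,::-1])
    return p
def plan(x,y,z,yaw=None):
    """yaw = world angle (deg) wanted for tool y axis (mod 180). prints turn, then shift in tool axes after the turn (cm)"""
    s=env.observe(); R=s["tool_rot"]; a=np.degrees(np.arctan2(R[1,1],R[0,1])); t=0
    if yaw is not None:
        t=-((yaw-a+90)%180-90)   # tool z down: + turn = clockwise from above
        c,q=np.cos(np.radians(t)),np.sin(np.radians(t)); R=R@np.array([[c,-q,0],[q,c,0],[0,0,1]])
    d=R.T@(np.array([x,y,z])-s["position"])*100
    print("turn %.3f rad  shift xyz cm"%np.radians(t),d.round(2),"q6 %.0f yaw %.1f"%(s["q"][5],a),"t %.1f"%s["time_s"])
E
python3 - <<'E'
from h import *
import pickle
im=cv2.imread("pics/top0.png")
p=snap("top"); w=snap("wrist","w0"); s=env.observe()
R=s["tool_rot"]; print("cam in tool",R.T@(w["pose"][:3,3]-s["position"]),"\n",R.T@w["pose"][:3,:3], w["intrinsics"][0,0])
C=lambda pts:[(150+a/2.5,80+b/2.5) for a,b in pts]
for n,pts,z in [("brush head,tail",[(331,203),(320,310)],.038),("polisher",[(397,230),(388,332)],.038),("clip",[(192,193),(172,270)],.038),("stand",[(495,123),(490,213)],.036),("holder",[(472,247),(487,335)],.05),("holder2",[(550,377),(543,467)],.05),("kit TL BL",[(558,190),(580,328)],.04),("brushpocket head/tail",[(599,200),(612,310)],.024),("clippock head,tail",[(770,195),(782,274)],.024)]:
    print(n,p2w(p,C(pts),z).round(3).tolist())
plan(.5,-.1,.4)
E
```

```text
cam in tool [ 0.07905972  0.0014341  -0.14181727] 
 [[ 6.79388863e-04  9.51526428e-01  3.07566244e-01]
 [ 9.99997278e-01 -1.33305164e-03  1.91518692e-03]
 [ 2.23235266e-03  3.07564106e-01 -9.51524744e-01]] 354.5609518903414
brush head,tail [[0.587, 0.174], [0.465, 0.184]]
polisher [[0.556, 0.1], [0.441, 0.109]]
clip [[0.598, 0.331], [0.51, 0.349]]
stand [[0.682, -0.011], [0.576, -0.004]]
holder [[0.534, 0.017], [0.436, 0.001]]
holder2 [[0.391, -0.066], [0.295, -0.057]]
kit TL BL [[0.602, -0.08], [0.445, -0.101]]
brushpocket head/tail [[0.595, -0.129], [0.468, -0.14]]
clippock head,tail [[0.602, -0.326], [0.51, -0.335]]
turn 0.000 rad  shift xyz cm [ 45.46 -31.9  -16.87] q6 -12 yaw -74.4 t 1.7
```

```bash
python3 -m crank '[8.5,2.76,-1.69,-0.43,0, 8.5,2.76,-1.69,-0.43,0, 8.5,2.76,-1.69,-0.43,0, 8.5,2.76,-1.69,-0.43,0, 8.5,2.76,-1.69,-0.43,0, 8.5,2.76,-1.69,-0.43,0, 8.5,2.76,-1.69,-0.43,0, 8.5,2.76,-1.69,-0.43,0]'
python3 -m crank '[8.5,2.76,-1.69,-0.43,0, 8.5,2.76,-1.69,-0.43,0, 8.5,2.76,-1.69,-0.43,0, 8.5,2.76,-1.69,-0.43,0, 8.5,2.76,-1.69,-0.43,0, 8.5,2.76,-1.69,-0.43,0, 8.5,2.76,-1.69,-0.43,0, 8.5,2.76,-1.69,-0.43,0]'
python3 -m crank '[8.5,0,0,0,0.1, 8.5,0,0,0,0.1, 8.5,0,0,0,0.07, 8.5,0,0,0,0, 8.5,0,0,0,0, 8.5,0,0,0,0, 8.5,0,0,0,0, 8.5,0,0,0,0]'
python3 - <<'E'
from h import *
p=snap("wrist","w1"); print(env.observe()["position"],p["pose"][:3,3])
import pickle; pickle.dump({k:p[k] for k in("pose","intrinsics","distortion","color")},open("w1.pkl","wb"))
E
```

```text
time_s: 2.37
position: [0.3252, -0.3386, 0.2661]
tool_rot: [[0.963, 0.269, 0.0], [0.269, -0.963, -0.0], [0.0, 0.0, -1.0]]
ft_force: [0.8, 1.0, 0.2]
grip_width: 0.0851
gripper_force: 0.0
time_s: 3.03
position: [0.5015, -0.1488, 0.3005]
tool_rot: [[0.963, 0.27, 0.0], [0.27, -0.963, -0.0], [0.0, 0.0, -1.0]]
ft_force: [0.3, -0.4, 0.4]
grip_width: 0.0853
gripper_force: 0.0
time_s: 3.7
position: [0.5006, -0.1504, 0.3001]
tool_rot: [[1.0, 0.004, 0.0], [0.004, -1.0, 0.0], [0.0, -0.0, -1.0]]
ft_force: [-0.6, -0.1, -0.2]
grip_width: 0.0854
gripper_force: 0.0
[ 0.50053856 -0.15035724  0.30016487] [ 0.57995454 -0.15145137  0.44194655]
```

View pics/w1.png

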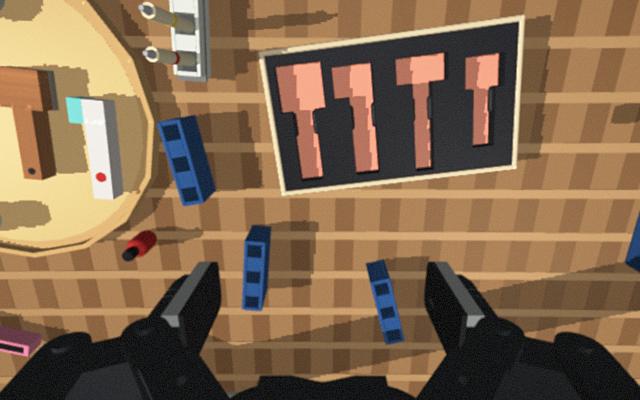

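The wrist view shows the kit corners at (262,56), (523,16), (515,168) and (283,194). The polisher is at (95,150), the target holder at (187,160), and the sticks are in the two stand cells nearest the robot, at (170,55) and (165,15). I'll fit the kit next.

```bash
cat >> h.py <<'E'
OUT={"brush":[(-62,-10),(18,-10),(18,-22),(60,-22),(60,22),(18,22),(18,10),(-62,10)],
"polisher":[(-62,-11),(52,-11),(52,27),(26,27),(26,11),(-62,11)],
"clippers":[(-46,-9),(18,-9),(18,-18),(44,-18),(44,18),(18,18),(18,9),(-46,9)]}
def xf(pose,pts):
    x,y,a=pose; c,s=np.cos(a),np.sin(a); return np.array(pts,float)/1000@np.array([[c,s],[-s,c]])+[x,y]
def draw(img,p,pose,pts,z,col):
    q=w2p(p,np.c_[xf(pose,pts),np.full(len(pts),z)]); cv2.polylines(img,[(q*8).round().astype(int)],True,col,1,cv2.LINE_AA,3)
E
python3 - <<'E'
from h import *
import pickle
p=pickle.load(open("w1.pkl","rb")); im=p["color"].astype(int); b=im[...,::-1].astype(np.uint8).copy()
hsv=cv2.cvtColor(b,cv2.COLOR_BGR2HSV)
print(b[60,265],b[100,260],b[40,340],b[100,400],b[180,290])
m=((hsv[...,2]<75)&(hsv[...,1]<120)).astype(np.uint8); sal=((im[...,0]>150)&(im[...,0]-im[...,1]>60)&(im[...,0]-im[...,2]>60)).astype(np.uint8)
m|=sal; m[:,:255]=0; m[200:]=0; m[:,535:]=0
m=cv2.morphologyEx(m,cv2.MORPH_OPEN,np.ones((3,3)))
n,l,st,_=cv2.connectedComponentsWithStats(m); k=1+st[1:,4].argmax(); c=max(cv2.findContours((l==k).astype(np.uint8),0,1)[0],key=cv2.contourArea)
print(st[k])
w=p2w(p,cv2.convexHull(c)[:,0],.04); r=cv2.minAreaRect((w*1000).astype(np.float32)); print(r)
# corners by eye of outer rim
e=p2w(p,[(262,56),(523,16),(515,168),(283,194)],.04); print(e.mean(0),np.linalg.norm(e-np.roll(e,1,0),axis=1), np.degrees([np.arctan2(*(e[0]-e[3])[::-1]),np.arctan2(*(e[1]-e[2])[::-1]),np.arctan2(*(e[0]-e[1])[::-1])-np.pi/2]))
E
```

```text
[58 68 71] [104 156 201] [140 180 210] [48 47 46] [44 41 40]
[  266    23   252   167 31526]
((546.547119140625, -228.41012573242188), (148.14410400390625, 261.4098205566406), 7.137310981750488)
[ 0.54532449 -0.22921866] [0.15332938 0.26845587 0.15826216 0.27053195] [6.49141988 7.27359523 7.99847639]
```

```bash
python3 - <<'E'
from h import *
import pickle
p=pickle.load(open("w1.pkl","rb")); b=p["color"][...,::-1].copy()
K=(.5465,-.2284,np.radians(7.14))
big=cv2.resize(b,None,fx=1,fy=1)
draw(b,p,K,[(-81,-138),(81,-138),(81,138),(-81,138)],.04,(0,255,0))
def grow(o,pts):
    P=np.array(pts,float); return P
for n,y in [("brush",99),("polisher",33),("clippers",-99)]:
    pts=np.array(OUT[n],float)+[0,y]
    draw(b,p,K,pts,.04,(255,255,0)); draw(b,p,K,pts,.024,(0,255,0))
cv2.imwrite("pics/k1.png",cv2.resize(b[5:205,250:530],(800,571),interpolation=cv2.INTER_CUBIC))
E
```

```text
(no output)
```

View pics/k1.png

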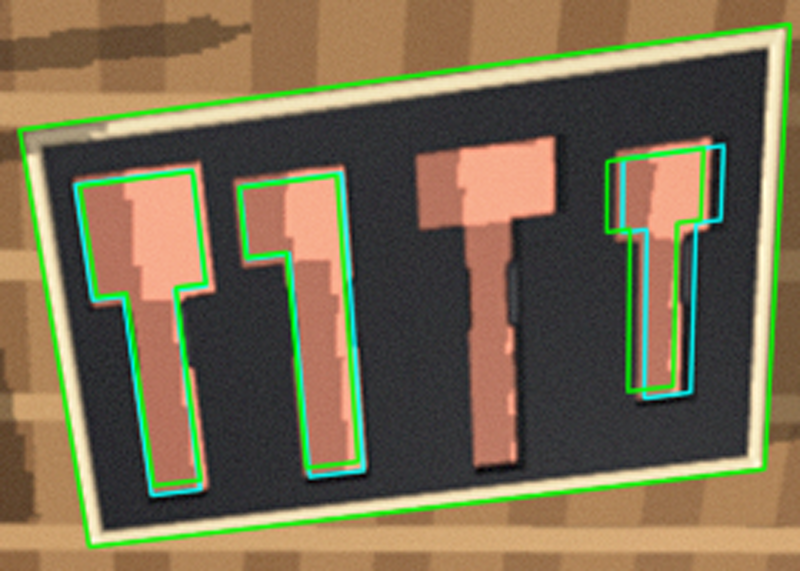

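```bash
python3 -m crank '[8.5,-0.3,-4,0,0, 8.5,-0.3,-4,0,0, 8.5,-0.3,-4,0,0, 8.5,-0.3,-4,0,0, 8.5,-0.3,-4,0,0, 8.5,-0.3,-4,0,0, 8.5,-0.3,-4,0,0, 8.5,-0.3,-4,0,0]' | head -2
cat >> h.py <<'E'
from scipy.optimize import minimize
def sil(p,pose,pts,zs,mode,shape=(400,640)):
    m=None
    for z in zs:
        q=w2p(p,np.c_[xf(pose,pts),np.full(len(pts),z)]); t=np.zeros(shape,np.uint8)
        cv2.fillPoly(t,[(q*16).round().astype(int)],255,cv2.LINE_AA,4); t=t/255.
        m=t if m is None else (np.maximum(m,t) if mode=="or" else np.minimum(m,t))
    return m
def fit(p,mask,pts,pose,zs,mode,fixyaw=False):
    f=lambda v:np.abs(sil(p,(v[0]/1000,v[1]/1000,pose[2] if fixyaw else v[2]/57.3),pts,zs,mode)-mask).sum()
    x0=[pose[0]*1000,pose[1]*1000]+([] if fixyaw else [np.degrees(pose[2])]); n=len(x0); best=None
    for d in (6,2):
        r=minimize(f,x0,method="Nelder-Mead",options=dict(initial_simplex=np.array([x0]+[np.array(x0)+d*np.eye(n)[i] for i in range(n)]),xatol=.05,fatol=.5)); x0=list(r.x)
    return (x0[0]/1000,x0[1]/1000,pose[2] if fixyaw else x0[2]/57.3),r.fun/mask.sum()
def dump(p,f):
    import pickle; pickle.dump({k:p[k] for k in("pose","intrinsics","distortion","color")},open(f,"wb"))
E
python3 - <<'E'
from h import *
import pickle
P=pickle.load(open("w1.pkl","rb")); im=P["color"].astype(int)
sal=((im[...,0]>130)&(im[...,0]-im[...,1]>45)&(im[...,0]-im[...,2]>50)); K=(.5465,-.2284,np.radians(7.14))
def grow(n):
    q=np.array(OUT[n],float); cx=(q[:,0].min()+q[:,0].max())/2
    # offset polygon: ends 3.5, sides 2.5 (head shoulder x -3.5)
    o=q.copy()
    for i,(x,y) in enumerate(q):
        o[i,0]+=3.5 if x==q[:,0].max() else -3.5
        o[i,1]+=2.5*np.sign(y)
    return o
for n,y in [("brush",99),("polisher",33),("clippers",-99)]:
    g=grow(n); c=xf(K,[(0,y)])[0]; m=sil(P,(c[0],c[1],K[2]),g*1.0,[.024],"or"); roi=cv2.dilate((m>0).astype(np.uint8),np.ones((15,15)))
    r=fit(P,(sal&(roi>0)).astype(float),g,(c[0],c[1],K[2]),[.024,.04],"and"); 
    d=xf((0,0,-K[2]),(np.array(r[0][:2])-K[:2])[None]*1000)[0]; print(n,c.round(4),np.round(r[0],4),np.degrees(r[0][2]).round(2),"err",round(r[1],3),"in kit mm",(d*1000).round(1))
w=snap("wrist","w2"); dump(w,"w2.pkl"); print(env.observe()["position"])
E
```

```text
time_s: 4.42
position: [0.4751, 0.1715, 0.3003]
brush [ 0.5342 -0.1302] [ 0.5345 -0.1312  0.1293] 7.41 err 0.091 in kit mm [ 0.2 97.9]
polisher [ 0.5424 -0.1957] [ 0.5421 -0.1964  0.1239] 7.1 err 0.099 in kit mm [-0.4 32.3]
clippers [ 0.5588 -0.3266] [ 0.559  -0.3272  0.1175] 6.73 err 0.092 in kit mm [  0.1 -99.6]
[0.47390825 0.17731433 0.30028771]
```

View pics/w2.png

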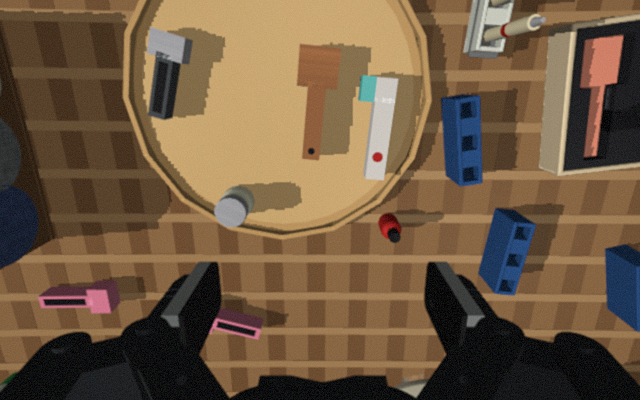

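The brush is at (316,100), the polisher at (380,130), the clippers at (168,75), and the target holder has its cells at (465,108), (470,142) and (474,175). I'll segment the tools with GrabCut and fit their outlines.

```bash
cat >> h.py <<'E'
def gcfit(p,n,head,tail,zt=.038):
    h,t=p2w(p,[head,tail],zt); a=np.arctan2(*(h-t)[::-1]); q=np.array(OUT[n]); mid=(q[:,0].max()+q[:,0].min())/2000
    c=(h+t)/2-mid*np.array([np.cos(a),np.sin(a)]); pose=(c[0],c[1],a); zs=np.linspace(zt-.02,zt,5)
    s=(sil(p,pose,q,zs,"or")>.5).astype(np.uint8); g=np.full(s.shape,cv2.GC_BGD,np.uint8)
    k=lambda r:np.ones((r,r),np.uint8)
    top=(sil(p,pose,q,[zt],"or")>.5).astype(np.uint8)
    g[cv2.dilate(s,k(41))>0]=cv2.GC_PR_BGD; g[cv2.dilate(s,k(9))>0]=cv2.GC_PR_FGD; g[cv2.erode(top,k(7))>0]=cv2.GC_FGD
    g[(g==cv2.GC_PR_BGD)&(cv2.dilate(s,k(17))==0)]=cv2.GC_BGD; far=cv2.dilate(s,k(61))==0
    img=p["color"][...,::-1].copy(); b=cv2.boundingRect(cv2.dilate(s,k(61))); sl=np.s_[b[1]:b[1]+b[3],b[0]:b[0]+b[2]]
    gg=g[sl].copy(); cv2.grabCut(np.ascontiguousarray(img[sl]),gg,None,np.zeros((1,65)),np.zeros((1,65)),6,cv2.GC_INIT_WITH_MASK)
    m=np.zeros(s.shape); m[sl]=(gg==1)|(gg==3)
    r,e=fit(p,m,q,pose,zs,"or"); return r,e,m
E
cat > fit3.py <<'E'
from h import *
import pickle
p=pickle.load(open("w2.pkl","rb")); b=p["color"][...,::-1].copy(); o=b.copy()
for n,h,t in [("brush",(320,45),(313,160)),("polisher",(387,78),(375,178)),("clippers",(170,33),(161,116))]:
    r,e,m=gcfit(p,n,h,t); print(n,np.round(r,4),np.degrees(r[2]).round(1),"err",round(e,3))
    o[m>0]=o[m>0]//2+[0,100,0]
    draw(b,p,r,OUT[n],.038,(255,0,255))
H=p2w(p,[(443,98),(479,95),(482,183),(461,187)],.05); print("holder",H.round(4).tolist(),p2w(p,[(466,108),(469,142),(472,175)],.05).round(4).tolist())
cv2.imwrite("pics/f2.png",np.vstack([cv2.resize(x[10:200,130:500],None,fx=1.5,fy=1.5) for x in (b,o)]))
E
python3 fit3.py
```

```text
brush [ 0.5301  0.1793 -0.0923] -5.3 err 0.064
polisher [ 0.5064  0.105  -0.0805] -4.6 err 0.042
clippers [ 0.559   0.3436 -0.266 ] -15.2 err 0.063
holder [[0.5372, 0.0432], [0.5402, 0.0058], [0.4437, -0.0114], [0.4388, 0.0118]] [[0.5269, 0.0176], [0.4905, 0.0095], [0.4531, 0.0012]]
```

View pics/f2.png

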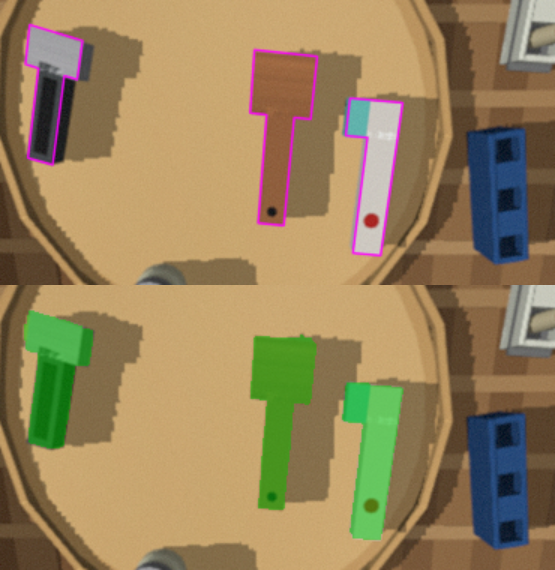

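```bash
python3 - <<'E'
from h import *
plan(.5064,.105,.10,85.4)
E
```

```text
turn 0.089 rad  shift xyz cm [ 3.83  7.01 20.01] q6 97 yaw -89.5 t 4.5
```

```bash
python3 -m crank '[4.4,0,0,0,0.089, 4.4,0.55,1,2.85,0, 4.4,0.55,1,2.85,0, 4.4,0.55,1,2.85,0, 4.4,0.55,1,2.85,0, 4.4,0.55,1,2.85,0, 4.4,0.55,1,2.85,0, 4.4,0.55,1,2.85,0]' 40 | head -2
python3 -m crank '[4.4,0,0,0,0, 4.4,0,0,0,0, 4.4,0,0,0,0, 4.4,0,0,0,0, 4.4,0,0,0,0, 4.4,0,0,0,0, 4.4,0,0,0,0, 4.4,0,0,0,0]'
python3 - <<'E'
from h import *
plan(.5064,.105,.017,85.4)
w=snap("wrist","w3"); dump(w,"w3.pkl")
b=w["color"][...,::-1].copy(); draw(b,w,(.5064,.105,-.0805),OUT["polisher"],.038,(255,0,255)); cv2.imwrite("pics/w3.png",b)
E
```

```text
time_s: 5.13
position: [0.5082, 0.096, 0.0995]
time_s: 5.8
position: [0.5081, 0.0968, 0.1011]
tool_rot: [[0.996, -0.086, 0.001], [-0.086, -0.996, 0.0], [0.001, -0.0, -1.0]]
ft_force: [-0.0, -0.4, -0.7]
grip_width: 0.0438
gripper_force: 0.0
turn -0.006 rad  shift xyz cm [-0.24 -0.8   8.41] q6 93 yaw -94.9 t 5.8
```

View pics/w3.png

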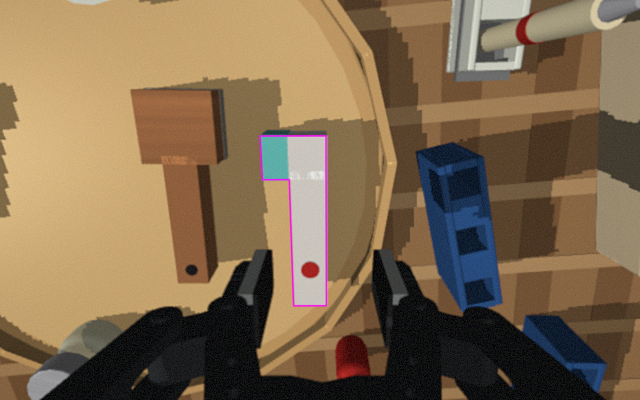

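The outline sits exactly on the polisher (258–327 by 133–305), so I'm descending to grasp it.

```bash
python3 -m crank '[4.4,-0.24,-0.8,0,0, 4.4,0,0,1.6,0, 4.4,0,0,1.6,0, 4.4,0,0,1.6,0, 4.4,0,0,1.6,0, 4.4,0,0,1.2,0, 4.4,0,0,0.8,0, 4.4,0,0,0,0]'
python3 -m crank '[1.5,0,0,0,0, 1.5,0,0,0,0, 1.5,0,0,0,0, 1.5,0,0,0,0, 1.5,0,0,0,0, 1.5,0,0,0,0, 1.5,0,0,0,0, 1.5,0,0,0,0]' 40
```

```text
time_s: 6.52
position: [0.5055, 0.1052, 0.0153]
tool_rot: [[0.996, -0.086, -0.003], [-0.086, -0.996, 0.0], [-0.003, 0.0, -1.0]]
ft_force: [-0.7, 0.1, -1.2]
grip_width: 0.044
gripper_force: 0.0
time_s: 7.18
position: [0.5068, 0.1049, 0.0174]
tool_rot: [[0.996, -0.086, 0.002], [-0.086, -0.996, 0.0], [0.002, -0.0, -1.0]]
ft_force: [-1.1, 1.2, 7.2]
grip_width: 0.0215
gripper_force: 40.3
```

```bash
python3 -m crank '[1.5,0,0,-1,0, 1.5,0,0,-2,0, 1.5,0,0,-2,0, 1.5,0,0,-2,0, 1.5,0,0,-2,0, 1.5,0,0,-2,0, 1.5,0,0,-2,0, 1.5,0,0,0,0]'
python3 - <<'E'
from h import *
plan(.5422,-.1962,.15,97.1)
E
```

```text
time_s: 7.85
position: [0.5077, 0.1048, 0.1507]
tool_rot: [[0.996, -0.086, 0.007], [-0.086, -0.996, -0.0], [0.007, -0.0, -1.0]]
ft_force: [-0.0, -0.0, -0.8]
grip_width: 0.0213
gripper_force: 39.5
turn -0.210 rad  shift xyz cm [-0.3 30.3  0.1] q6 93 yaw -94.9 t 7.8
```

```bash
python3 -m crank '[1.5,0,0,0,-0.105, 1.5,0,0,0,-0.105, 1.5,0,3.03,0,0, 1.5,0,3.03,0,0, 1.5,0,3.03,0,0, 1.5,0,3.03,0,0, 1.5,0,3.03,0,0, 1.5,0,3.03,0,0]' | head -2
python3 -m crank '[1.5,-0.1,3.03,0,0, 1.5,-0.1,3.03,0,0, 1.5,-0.1,3.03,0,0, 1.5,0,3.03,0,0, 1.5,0,0,0,0, 1.5,0,0,0,0, 1.5,0,0,0,0, 1.5,0,0,0,0]'
python3 - <<'E'
from h import *
plan(.5422,-.1962,.08,97.1)
K=(.5465,-.2292,np.radians(7.1))
w=snap("wrist"); dump(w,"w4.pkl"); b=w["color"][...,::-1].copy()
s=env.observe(); R=s["tool_rot"]; a=np.arctan2(R[1,0],R[0,0]); x,y,z=s["position"]
draw(b,w,(x,y,a),OUT["polisher"],z+.021,(255,0,255))
draw(b,w,K,np.array(OUT["polisher"])+[0,33],.04,(0,255,0))
draw(b,w,K,np.array(OUT["brush"])+[0,99],.04,(0,255,0)); draw(b,w,K,np.array(OUT["clippers"])+[0,-99],.04,(0,255,0))
draw(b,w,K,[(-81,-138),(81,-138),(81,138),(-81,138)],.04,(0,255,0))
cv2.imwrite("pics/w4.png",b)
E
```

```text
time_s: 8.52
position: [0.5283, -0.077, 0.1462]
time_s: 9.18
position: [0.5405, -0.1951, 0.1464]
tool_rot: [[0.992, 0.124, -0.001], [0.124, -0.992, 0.001], [-0.001, -0.001, -1.0]]
ft_force: [-0.2, 0.0, -1.1]
grip_width: 0.0214
gripper_force: 39.6
turn 0.001 rad  shift xyz cm [0.16 0.13 6.64] q6 51 yaw -82.9 t 9.2
```

View pics/w4.png

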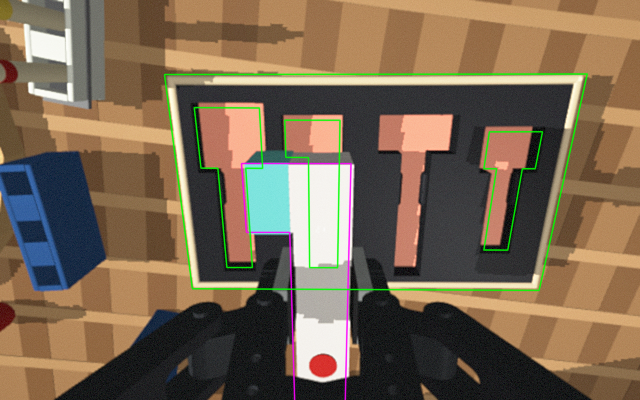

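The kit overlay agrees, and the polisher is held square with its head at (247–352, 163). I'm lowering it.

```bash
python3 -m crank '[1.5,0.16,0.13,0,0, 1.5,0,0,1.6,0, 1.5,0,0,1.6,0, 1.5,0,0,1.6,0, 1.5,0,0,1.5,0, 1.5,0,0,1,0, 1.5,0,0,0.6,0, 1.5,0,0,0,0]'
python3 - <<'E'
from h import *
plan(.5422,-.1962,.044,97.1)
E
```

```text
time_s: 9.9
position: [0.5423, -0.1969, 0.0667]
tool_rot: [[0.992, 0.124, -0.002], [0.124, -0.992, 0.001], [-0.001, -0.001, -1.0]]
ft_force: [-0.3, -0.3, -1.8]
grip_width: 0.0212
gripper_force: 39.6
turn 0.000 rad  shift xyz cm [ 0.01 -0.07  2.27] q6 51 yaw -82.9 t 9.9
```

```bash
python3 -m crank '[1.5,0,-0.07,0.6,0, 1.5,0,0,0.6,0, 1.5,0,0,0.4,0, 1.5,0,0,0.3,0, 1.5,0,0,0.2,0, 1.5,0,0,0.2,0, 1.5,0,0,0,0, 1.5,0,0,0,0]'
python3 -c "
from h import *
plan(.5422,-.1962,.044,97.1)"
```

```text
time_s: 10.57
position: [0.5425, -0.1967, 0.0447]
tool_rot: [[0.992, 0.123, 0.0], [0.123, -0.992, -0.0], [0.0, 0.0, -1.0]]
ft_force: [-0.2, 1.1, -1.3]
grip_width: 0.0213
gripper_force: 39.6
turn -0.000 rad  shift xyz cm [-0.02 -0.05  0.07] q6 51 yaw -82.9 t 10.6
```

```bash
python3 -m crank '[1.5,0,0,0.2,0, 1.5,0,0,0.1,0, 1.5,0,0,0.1,0, 1.5,0,0,0,0, 1.5,0,0,0,0, 1.5,0,0,0,0, 1.5,0,0,0,0, 1.5,0,0,0,0]'
```

```text
time_s: 11.23
position: [0.5424, -0.1967, 0.0407]
tool_rot: [[0.992, 0.123, 0.0], [0.123, -0.992, -0.0], [0.0, 0.0, -1.0]]
ft_force: [-0.8, 1.1, -1.3]
grip_width: 0.0211
gripper_force: 39.6
```

```bash
python3 -m crank '[4.4,0,0,0,0, 4.4,0,0,0,0, 4.4,0,0,0,0, 4.4,0,0,0,0, 4.4,0,0,-1,0, 4.4,0,0,-1,0, 4.4,0,0,-1,0, 4.4,0,0,-1.3,0]'|head -2
python3 -m crank '[0,0,0.05,0,0, 0,0,0,0,0, 0,0,0,0,0, 0,0,0,0,0, 0,0,0,0,0, 0,0,0,0,0, 0,0,0,0.4,0, 0,0,0,0.4,0]'
python3 -m crank '[0,0,0,0.3,0, 0,0,0,0.3,0, 0,0,0,0.3,0, 0,0,0,0.2,0, 0,0,0,0.2,0, 0,0,0,0,0, 0,0,0,0,0, 0,0,0,0,0]'
```

```text
time_s: 11.9
position: [0.5424, -0.1967, 0.0849]
time_s: 12.57
position: [0.5425, -0.1971, 0.0752]
tool_rot: [[0.992, 0.124, 0.0], [0.124, -0.992, 0.0], [0.0, -0.0, -1.0]]
ft_force: [0.3, 0.5, 0.6]
grip_width: -0.0001
gripper_force: 0.0
time_s: 13.23
position: [0.5426, -0.1972, 0.0628]
tool_rot: [[0.992, 0.123, 0.0], [0.123, -0.992, -0.0], [0.0, 0.0, -1.0]]
ft_force: [0.2, 0.6, 0.1]
grip_width: -0.0
gripper_force: 0.0
```

```bash
python3 -m crank '[0,0,0,0.2,0, 0,0,0,0.2,0, 0,0,0,0.1,0, 0,0,0,0,0, 0,0,0,0,0, 0,0,0,0,0, 0,0,0,0,0, 0,0,0,0,0]'|egrep "pos|ft"
python3 -m crank '[0,0,0,0.1,0, 0,0,0,0.1,0, 0,0,0,0.1,0, 0,0,0,0.1,0, 0,0,0,0.1,0, 0,0,0,0,0, 0,0,0,0,0, 0,0,0,0,0]'|egrep "pos|ft"
```

```text
position: [0.5425, -0.1972, 0.0577]
ft_force: [-0.5, -0.5, -0.0]
position: [0.5425, -0.1971, 0.0526]
ft_force: [0.4, -1.1, 0.5]
```

```bash
python3 -m crank '[0,0,0,0.1,0, 0,0,0,0.1,0, 0,0,0,0,0, 0,0,0,0,0, 0,0,0,0,0, 0,0,0,0,0, 0,0,0,0,0, 0,0,0,0,0]'|egrep "pos|ft"
python3 - <<'E'
from h import *
w=snap("wrist","w5"); t=snap("top"); 
c=t["color"][120:240,370:490,::-1]; cv2.imwrite("pics/w5.png",np.hstack([w["color"][:,:,::-1],cv2.resize(c,(160,160)) if 0 else np.vstack([cv2.resize(c,(160,160)),np.zeros((240,160,3),np.uint8)])]))
E
```

```text
position: [0.5427, -0.1975, 0.052]
ft_force: [-2.8, -0.2, 13.3]
```

View pics/w5.png

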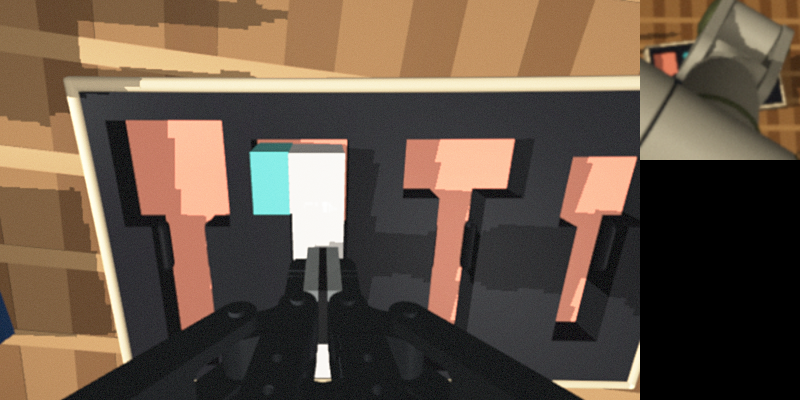

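The polisher is seated, with its top at z = 0.052 under 13 N. Next is the brush.

```bash
python3 -m crank '[4.4,0,0,-1,0, 4.4,0,0,-2,0, 4.4,0,0,-3,0, 4.4,0,0,-3,0, 4.4,0,0,-3,0, 4.4,0,0,0,0, 4.4,0,0,0,0, 4.4,0,0,0,0]'|egrep "pos|ft"
python3 - <<'E'
from h import *
plan(.49,.1793,.17,84.7)
E
```

```text
position: [0.542, -0.1968, 0.1699]
ft_force: [0.2, -0.2, 0.1]
turn 0.216 rad  shift xyz cm [ -8.65 -36.97   0.04] q6 51 yaw -82.9 t 16.0
```

```bash
python3 -m crank '[4.4,0,0,0,0.108, 4.4,0,0,0,0.108, 4.4,-0.87,-3.7,0,0, 4.4,-0.87,-3.7,0,0, 4.4,-0.87,-3.7,0,0, 4.4,-0.87,-3.7,0,0, 4.4,-0.87,-3.7,0,0, 4.4,-0.87,-3.7,0,0]'|egrep "pos|ft"
python3 -m crank '[4.4,-0.87,-3.7,0,0, 4.4,-0.87,-3.7,0,0, 4.4,-0.87,-3.7,0,0, 4.4,-0.87,-3.7,0,0, 4.4,0,0,0,0, 4.4,0,0,0,0, 4.4,0,0,0,0, 4.4,0,0,0,0]'|egrep "pos|ft"
python3 - <<'E'
from h import *
w=snap("wrist","w6"); dump(w,"w6.pkl")
q=w2p(w,np.c_[xf((.5301,.1793,-.0923),[(60,0),(-62,0)]),[.038,.038]]); print(q)
r,e,m=gcfit(w,"brush",q[0],q[1]); print(r,e,np.degrees(r[2])); plan(r[0],r[1],.017,90+np.degrees(r[2]))
E
```

```text
position: [0.5097, 0.0305, 0.1692]
ft_force: [1.3, 0.2, 0.2]
position: [0.4899, 0.1783, 0.17]
ft_force: [0.9, -0.1, 1.2]
[[314.47186979  49.9476365 ]
 [315.61293933 210.38289876]]
(np.float64(0.5301678161994), np.float64(0.17916020245745795), np.float64(-0.09263138189214941)) 0.05120923866445926 -5.307387232884719
turn -0.001 rad  shift xyz cm [ 4.   -0.48 15.31] q6 102 yaw -95.4 t 17.4
```

```bash
python3 -m crank '[4.4,4,-0.48,0,0, 4.4,0,0,1,0, 4.4,0,0,2.2,0, 4.4,0,0,2.2,0, 4.4,0,0,2.2,0, 4.4,0,0,2.2,0, 4.4,0,0,2.2,0, 4.4,0,0,0,0]'|egrep "pos|ft"
python3 -c "
from h import *
plan(.5302,.1792,.018,84.7)"
```

```text
position: [0.5286, 0.1789, 0.0469]
ft_force: [-0.9, -0.1, -0.5]
turn -0.002 rad  shift xyz cm [ 0.18 -0.05  2.88] q6 102 yaw -95.4 t 18.1
```

```bash
python3 -m crank '[4.4,0.1,0,1,0, 4.4,0,0,1,0, 4.4,0,0,0.85,0, 4.4,0,0,0,0, 4.4,0,0,0,0, 1.4,0,0,0,0, 1.4,0,0,0,0, 1.4,0,0,0,0]' 40|egrep "pos|ft"
python3 -m crank '[1.4,0,0,0,0, 1.4,0,0,0,0, 1.4,0,0,0,0, 1.4,0,0,-2,0, 1.4,0,0,-3,0, 1.4,0,0,-4,0, 1.4,0,0,-4,0, 1.4,0,0,0,0]' 
python3 -c "
from h import *
plan(.5344,-.1308,.15,97.1)"
```

```text
position: [0.5316, 0.1804, 0.0229]
ft_force: [-1.3, -0.3, 4.5]
time_s: 19.38
position: [0.534, 0.1808, 0.1596]
tool_rot: [[0.996, -0.092, 0.013], [-0.092, -0.996, 0.002], [0.013, -0.003, -1.0]]
ft_force: [0.8, -0.6, 0.6]
grip_width: 0.019
gripper_force: 39.3
turn -0.216 rad  shift xyz cm [-3.82 30.92  0.91] q6 102 yaw -95.3 t 19.4
```

```bash
python3 -m crank '[1.4,0,0,0,-0.108, 1.4,0,0,0,-0.108, 1.4,-0.38,3.09,0.09,0, 1.4,-0.38,3.09,0.09,0, 1.4,-0.38,3.09,0.09,0, 1.4,-0.38,3.09,0.09,0, 1.4,-0.38,3.09,0.09,0, 1.4,-0.38,3.09,0.09,0]'|egrep "pos|ft"
python3 -m crank '[1.4,-0.38,3.09,0,0, 1.4,-0.38,3.09,0,0, 1.4,-0.38,3.09,0,0, 1.4,-0.38,3.09,0,0, 1.4,0,0,0,0, 1.4,0,0,0,0, 1.4,0,0,0,0, 1.4,0,0,0,0]'|egrep "pos|ft"
python3 - <<'E'
from h import *
plan(.5344,-.1308,.06,97.1)
K=(.5465,-.2292,np.radians(7.1))
w=snap("wrist"); dump(w,"w7.pkl"); b=w["color"][...,::-1].copy()
s=env.observe(); R=s["tool_rot"]; a=np.arctan2(R[1,0],R[0,0]); x,y,z=s["position"]
draw(b,w,(x,y,a),OUT["brush"],z+.018,(255,0,255))
draw(b,w,K,np.array(OUT["brush"])+[0,99],.04,(0,255,0)); draw(b,w,K,np.array(OUT["polisher"])+[0,33],.052,(0,255,0))
cv2.imwrite("pics/w7.png",b)
E
```

```text
position: [0.5311, -0.0079, 0.1464]
ft_force: [0.2, -0.5, -0.4]
position: [0.5315, -0.1299, 0.1466]
ft_force: [0.0, 0.1, 0.4]
turn 0.001 rad  shift xyz cm [0.28 0.13 8.66] q6 57 yaw -82.8 t 20.7
```

View pics/w7.png

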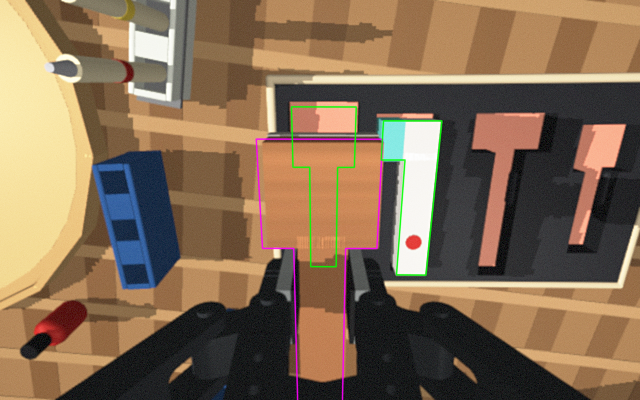

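Brush overlay and hand agree, and the seated polisher matches its outline. Lowering the brush.

```bash
python3 -m crank '[1.4,0.23,0.13,0,0, 1.4,0,0,1.6,0, 1.4,0,0,1.8,0, 1.4,0,0,1.8,0, 1.4,0,0,1.5,0, 1.4,0,0,1,0, 1.4,0,0,0.6,0, 1.4,0,0,0,0]'|egrep "pos|ft"
python3 -m crank '[1.4,0,0,0.5,0, 1.4,0,0,0.4,0, 1.4,0,0,0.3,0, 1.4,0,0,0.2,0, 1.4,0,0,0,0, 1.4,0,0,0,0, 1.4,0,0,0,0, 1.4,0,0,0,0]'|egrep "pos|ft"
python3 -c "
from h import *
plan(.5344,-.1308,.041,97.1)"
```

```text
position: [0.5339, -0.1316, 0.0629]
ft_force: [-0.3, -0.0, -1.1]
position: [0.5342, -0.1321, 0.0499]
ft_force: [-0.8, 0.4, -0.8]
turn -0.000 rad  shift xyz cm [ 0.04 -0.13  0.89] q6 57 yaw -82.9 t 22.1
```

```bash
python3 -m crank '[1.4,0,-0.1,0,0, 1.4,0,0,0.3,0, 1.4,0,0,0.2,0, 1.4,0,0,0.15,0, 1.4,0,0,0.1,0, 1.4,0,0,0,0, 1.4,0,0,0,0, 1.4,0,0,0,0]'|egrep "pos|ft"
python3 -m crank '[4.4,0,0,0,0, 4.4,0,0,0,0, 4.4,0,0,0,0, 4.4,0,0,0,0, 4.4,0,0,-1,0, 4.4,0,0,-1,0, 4.4,0,0,-1,0, 4.4,0,0,-1.3,0]'|egrep "pos|ft"
python3 -m crank '[0,0,0,0,0, 0,0,0,0,0, 0,0,0,0,0, 0,0,0,0,0, 0,0,0,0,0, 0,0,0,0.6,0, 0,0,0,0.6,0, 0,0,0,0.6,0]'|egrep "pos|ft"
```

```text
position: [0.534, -0.131, 0.0422]
ft_force: [-0.9, -0.7, -0.4]
position: [0.534, -0.131, 0.0864]
ft_force: [-0.7, 0.1, -0.9]
position: [0.5337, -0.131, 0.0662]
ft_force: [-1.1, 0.3, 0.0]
```

```bash
python3 -m crank '[0,0,0,0.2,0, 0,0,0,0.2,0, 0,0,0,0.2,0, 0,0,0,0.1,0, 0,0,0,0.1,0, 0,0,0,0,0, 0,0,0,0,0, 0,0,0,0,0]'|egrep "pos|ft"
python3 -m crank '[0,0,0,0.1,0, 0,0,0,0.1,0, 0,0,0,0.1,0, 0,0,0,0.1,0, 0,0,0,0.1,0, 0,0,0,0,0, 0,0,0,0,0, 0,0,0,0,0]'|egrep "pos|ft"
```

```text
position: [0.534, -0.1311, 0.0594]
ft_force: [-0.1, -0.4, -0.9]
position: [0.534, -0.131, 0.0542]
ft_force: [-0.7, 0.6, 0.2]
```

```bash
python3 -m crank '[0,0,0,0.1,0, 0,0,0,0.1,0, 0,0,0,0.1,0, 0,0,0,0.05,0, 0,0,0,0,0, 0,0,0,0,0, 0,0,0,0,0, 0,0,0,0,0]'|egrep "pos|ft"
python3 -m crank '[0,0,0,0.1,0, 0,0,0,0,0, 0,0,0,0,0, 0,0,0,0,0, 0,0,0,0,0, 0,0,0,0,0, 0,0,0,0,0, 0,0,0,0,0]'|egrep "pos|ft"
```

```text
position: [0.5341, -0.1312, 0.052]
ft_force: [-4.5, -0.4, 14.5]
position: [0.5341, -0.1313, 0.052]
ft_force: [-7.7, 1.6, 23.1]
```

```bash
python3 -m crank '[4.4,0,0,-1,0, 4.4,0,0,-2,0, 4.4,0,0,-3,0, 4.4,0,0,-3,0, 4.4,0,0,-3,0, 4.4,0,0,0,0, 4.4,0,0,0,0, 4.4,0,0,0,0]'|egrep "pos|ft"
python3 - <<'E'
from h import *
w=snap("wrist","w8"); dump(w,"w8.pkl")
plan(.52,.3536,.17,74.8)
E
```

```text
position: [0.5336, -0.1308, 0.169]
ft_force: [0.4, 0.0, 0.0]
turn 0.389 rad  shift xyz cm [-14.   -46.39  -0.09] q6 57 yaw -82.9 t 27.5
```

View pics/w8.png

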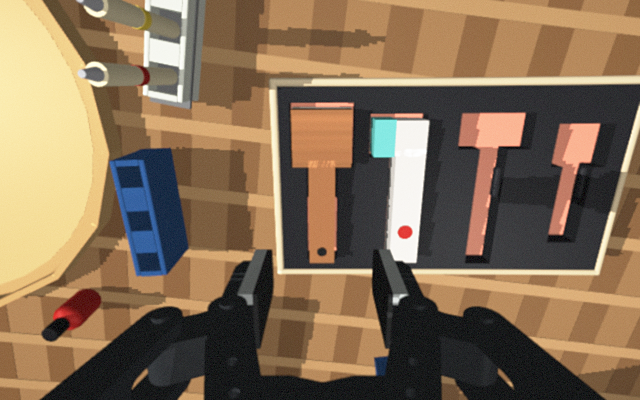

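The brush (322,185) and polisher (405,190) are both seated. Next, the clippers.

```bash
python3 -m crank '[4.2,0,0,0,0.0973, 4.2,0,0,0,0.0973, 4.2,0,0,0,0.0973, 4.2,0,0,0,0.0973, 4.2,-1.17,-3.87,0,0, 4.2,-1.17,-3.87,0,0, 4.2,-1.17,-3.87,0,0, 4.2,-1.17,-3.87,0,0]'|egrep "pos|ft"
python3 -m crank '[4.2,-1.17,-3.87,0,0, 4.2,-1.17,-3.87,0,0, 4.2,-1.17,-3.87,0,0, 4.2,-1.17,-3.87,0,0, 4.2,-1.17,-3.87,0,0, 4.2,-1.17,-3.87,0,0, 4.2,-1.17,-3.87,0,0, 4.2,-1.17,-3.87,0,0]'|egrep "pos|ft"
python3 - <<'E'
from h import *
w=snap("wrist","w9"); dump(w,"w9.pkl")
q=w2p(w,np.c_[xf((.559,.3436,-.266),[(44,0),(-46,0)]),[.038,.038]]); print(q)
r,e,m=gcfit(w,"clippers",q[0],q[1]); print(r,e,np.degrees(r[2])); plan(r[0],r[1],.018,90+np.degrees(r[2]))
E
```

```text
position: [0.5286, 0.0322, 0.1684]
ft_force: [1.1, 0.5, 0.6]
position: [0.5194, 0.3558, 0.1681]
ft_force: [0.2, -0.6, -0.2]
[[323.15461257  71.52343903]
 [322.92171137 190.68107286]]
(np.float64(0.5587807770188317), np.float64(0.34334810727788717), np.float64(-0.2743797640384405)) 0.07494162428429774 -15.72080246319804
turn 0.014 rad  shift xyz cm [ 4.47  0.71 14.96] q6 129 yaw -104.9 t 28.9
```

```bash
python3 -m crank '[3.2,4.47,0.71,0,0.01, 3.2,0.3,0,1.5,0, 3.2,0,0,2,0, 3.2,0,0,2,0, 3.2,0,0,2,0, 3.2,0,0,2,0, 3.2,0,0,1.5,0, 3.2,0,0,0,0]'|egrep "pos|ft"
python3 - <<'E'
from h import *
import pickle
p=pickle.load(open("w2.pkl","rb"))
W=p2w(p,[(123,80),(146,153),(205,216),(285,238),(372,214),(425,135),(432,90)],.02); A=np.c_[2*W,np.ones(len(W))]; s=np.linalg.lstsq(A,(W**2).sum(1),rcond=None)[0]
print(s[:2],np.sqrt(s[2]+s[0]**2+s[1]**2)); print("dist tool mid from centre",np.hypot(.5588-s[0],.3433-s[1]))
plan(.5588,.3433,.019,74.5)
E
```

```text
[0.53261589 0.21977555] 0.1747919868855052
dist tool mid from centre 0.12626915043035117
turn 0.010 rad  shift xyz cm [ 4.47  0.73 14.86] q6 129 yaw -104.9 t 28.9out of range
```

```bash
python3 -m crank '[3.2,2.2,0.35,0,0.01, 3.2,2.2,0.35,1.5,0, 3.2,0,0,2,0, 3.2,0,0,2,0, 3.2,0,0,2,0, 3.2,0,0,2,0, 3.2,0,0,1.5,0, 3.2,0,0,0,0]'|egrep "pos|ft"
python3 -c "
from h import *
plan(.5588,.3433,.019,74.5)"
```

```text
position: [0.5587, 0.3345, 0.0548]
ft_force: [-1.1, 0.4, -0.5]
turn -0.005 rad  shift xyz cm [-0.2  -0.87  3.58] q6 126 yaw -105.8 t 29.5
```

```bash
python3 -m crank '[3.2,-0.2,-0.85,0,0, 3.2,0,0,0,0, 3.2,0,0,1,0, 3.2,0,0,1,0, 3.2,0,0,1,0, 3.2,0,0,0.5,0, 3.2,0,0,0,0, 3.2,0,0,0,0]'|egrep "pos|ft"
python3 -m crank '[1.2,0,0,0,0, 1.2,0,0,0,0, 1.2,0,0,0,0, 1.2,0,0,0,0, 1.2,0,0,0,0, 1.2,0,0,0,0, 1.2,0,0,0,0, 1.2,0,0,0,0]' 40|egrep "pos|ft|gri"
python3 -m crank '[1.2,0,0,-1,0, 1.2,0,0,-2,0, 1.2,0,0,-3,0, 1.2,0,0,-4,0, 1.2,0,0,-3.5,0, 1.2,0,0,0,0, 1.2,0,0,0,0, 1.2,0,0,0,0]' |egrep "pos|ft|gri"
python3 -c "
from h import *
plan(.559,-.3272,.155,97)"
```

```text
position: [0.5611, 0.344, 0.0243]
ft_force: [1.3, -0.2, 0.3]
position: [0.5615, 0.3442, 0.0253]
ft_force: [-0.3, -0.6, 5.7]
grip_width: 0.0168
gripper_force: 41.5
position: [0.5606, 0.3439, 0.1589]
ft_force: [-0.5, -1.0, -1.7]
grip_width: 0.0166
gripper_force: 40.7
turn -0.398 rad  shift xyz cm [-8.33 66.59  0.43] q6 127 yaw -105.8 t 31.5
```

```bash
python3 -m crank '[1.2,0,0,-0.8,-0.0995, 1.2,0,0,-0.8,-0.0995, 1.2,0,0,-0.8,-0.0995, 1.2,0,0,-0.8,-0.0995, 1.2,0,0,0,0, 1.2,-0.49,3.92,0,0, 1.2,-0.49,3.92,0,0, 1.2,-0.49,3.92,0,0]'|egrep "pos|ft"
python3 -m crank '[1.2,-0.49,3.92,0,0, 1.2,-0.49,3.92,0,0, 1.2,-0.49,3.92,0,0, 1.2,-0.49,3.92,0,0, 1.2,-0.49,3.92,0,0, 1.2,-0.49,3.92,0,0, 1.2,-0.49,3.92,0,0, 1.2,-0.49,3.92,0,0]'|egrep "pos|ft"
python3 -m crank '[1.2,-0.49,3.92,0,0, 1.2,-0.49,3.92,0,0, 1.2,-0.49,3.92,0,0, 1.2,-0.49,3.92,0,0, 1.2,-0.49,3.92,0,0, 1.2,-0.49,3.92,0,0, 1.2,0,0,0,0, 1.2,0,0,0,0]'|egrep "pos|ft"
python3 -c "
from h import *
plan(.5614,-.3269,.10,97)"
```

```text
position: [0.5599, 0.2245, 0.1896]
ft_force: [1.2, -0.4, -0.9]
position: [0.5595, -0.0921, 0.1901]
ft_force: [1.3, -0.0, -0.8]
position: [0.559, -0.3291, 0.1892]
ft_force: [-0.8, 0.9, -1.1]
turn -0.005 rad  shift xyz cm [ 0.28 -0.16  8.91] q6 42 yaw -83.3 t 33.5
```

Check the held clippers against their pocket while going down to z = 0.10.

```bash
python3 -m crank '[1.2,0.28,-0.16,0,0, 1.2,0,0,1.5,0, 1.2,0,0,2,0, 1.2,0,0,2,0, 1.2,0,0,2,0, 1.2,0,0,1.4,0, 1.2,0,0,0,0, 1.2,0,0,0,0]'|egrep "pos|ft"
python3 - <<'E'
from h import *
plan(.5614,-.3269,.05,97)
w=snap("wrist"); dump(w,"w10.pkl"); b=w["color"][...,::-1].copy()
s=env.observe(); R=s["tool_rot"]; a=np.arctan2(R[1,0],R[0,0]); x,y,z=s["position"]
c=xf((x,y,a),[(-2.4,0)])[0]
draw(b,w,(c[0],c[1],a),OUT["clippers"],z+.013,(255,0,255))
g=np.array(OUT["clippers"],float); draw(b,w,(.559,-.3272,np.radians(7)),g,.04,(0,255,0)); draw(b,w,(.559,-.3272,np.radians(7)),g,.024,(255,255,0))
cv2.imwrite("pics/w10.png",b)
E
```

```text
position: [0.5628, -0.324, 0.1024]
ft_force: [-0.2, 0.7, -0.9]
turn 0.001 rad  shift xyz cm [-0.17  0.28  5.24] q6 43 yaw -82.9 t 34.2
```

View pics/w10.png

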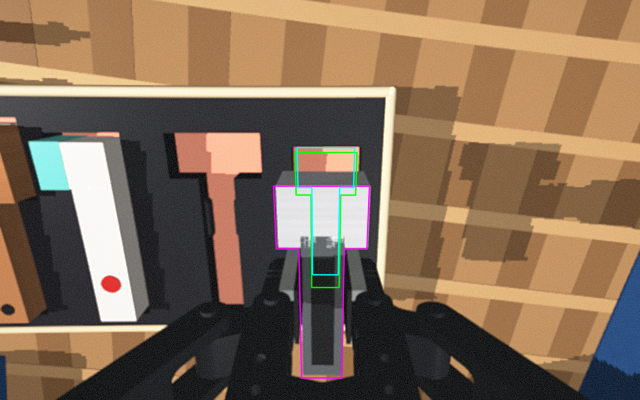

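Held outline matches the clippers and the pocket outline matches as well. Lowering.

```bash
python3 -m crank '[1.2,-0.17,0.25,0,0, 1.2,0,0,1,0, 1.2,0,0,1,0, 1.2,0,0,1,0, 1.2,0,0,0.6,0, 1.2,0,0,0.4,0, 1.2,0,0,0,0, 1.2,0,0,0,0]'|egrep "pos|ft"
python3 -c "
from h import *
plan(.5614,-.3269,.048,97)"
```

```text
position: [0.5612, -0.3282, 0.0626]
ft_force: [-0.1, -0.5, -0.3]
turn 0.000 rad  shift xyz cm [ 0.03 -0.13  1.46] q6 42 yaw -83.0 t 34.9
```

```bash
python3 -m crank '[1.2,0.03,-0.13,0,0, 1.2,0,0,0.4,0, 1.2,0,0,0.4,0, 1.2,0,0,0.3,0, 1.2,0,0,0.2,0, 1.2,0,0,0.15,0, 1.2,0,0,0,0, 1.2,0,0,0,0]'|egrep "pos|ft"
python3 -m crank '[1.2,0,0,0,0, 4,0,0,0,0, 4,0,0,0,0, 4,0,0,0,0, 4,0,0,-1,0, 4,0,0,-1,0, 4,0,0,-1,0, 4,0,0,-1.3,0]'|egrep "pos|ft"
python3 -m crank '[0,-0.2,0,0,0, 0,0,0,0,0, 0,0,0,0,0, 0,0,0,0,0, 0,0,0,0,0, 0,0,0,0.6,0, 0,0,0,0.6,0, 0,0,0,0.6,0]'|egrep "pos|ft"
```

```text
position: [0.5614, -0.3269, 0.0482]
ft_force: [-0.2, -0.7, -0.7]
position: [0.5614, -0.3269, 0.0925]
ft_force: [-0.7, 0.3, 0.1]
position: [0.5592, -0.327, 0.0722]
ft_force: [0.4, -1.0, -0.2]
```

```bash
python3 -m crank '[0,0,0,0.3,0, 0,0,0,0.3,0, 0,0,0,0.3,0, 0,0,0,0.3,0, 0,0,0,0,0, 0,0,0,0,0, 0,0,0,0,0, 0,0,0,0,0]'|egrep "pos|ft"
python3 -m crank '[0,0,0,0.1,0, 0,0,0,0.1,0, 0,0,0,0.1,0, 0,0,0,0.1,0, 0,0,0,0,0, 0,0,0,0,0, 0,0,0,0,0, 0,0,0,0,0]'|egrep "pos|ft"
python3 -m crank '[0,0,0,0.1,0, 0,0,0,0.1,0, 0,0,0,0.1,0, 0,0,0,0.1,0, 0,0,0,0.1,0, 0,0,0,0,0, 0,0,0,0,0, 0,0,0,0,0]'|egrep "pos|ft"
```

```text
position: [0.5595, -0.3272, 0.0615]
ft_force: [1.1, 0.3, 0.3]
position: [0.5594, -0.3272, 0.0573]
ft_force: [0.4, -0.5, 0.3]
position: [0.5594, -0.327, 0.0521]
ft_force: [0.0, 0.3, -0.4]
```

```bash
python3 -m crank '[0,0,0,0.1,0, 0,0,0,0.1,0, 0,0,0,0.05,0, 0,0,0,0,0, 0,0,0,0,0, 0,0,0,0,0, 0,0,0,0,0, 0,0,0,0,0]'|egrep "pos|ft"
python3 -m crank '[4.4,0,0,-1,0, 4.4,0,0,-2,0, 4.4,0,0,-3,0, 4.4,0,0,-3,0, 4.4,0,0,-3,0, 4.4,0,0,0,0, 4.4,0,0,0,0, 4.4,0,0,0,0]'|egrep "pos|ft"
python3 - <<'E'
from h import *
w=snap("wrist","w11"); dump(w,"w11.pkl")
plan(.53,-.07,.25,97)
b=w["color"][...,::-1].copy()
for n,c in [("brush",(.5344,-.131)),("polisher",(.5422,-.1965)),("clippers",(.559,-.3272))]:
    draw(b,w,(*c,np.radians(7.1)),OUT[n],.052,(0,255,0)); draw(b,w,(*c,np.radians(7.1)),OUT[n],.060,(255,0,255))
cv2.imwrite("pics/w11.png",b)
E
```

```text
position: [0.5595, -0.3272, 0.052]
ft_force: [-5.2, 3.0, 16.1]
position: [0.5591, -0.3268, 0.1689]
ft_force: [0.0, 0.3, -1.1]
turn 0.000 rad  shift xyz cm [  0.24 -25.85  -8.12] q6 42 yaw -83.0 t 40.3
```

View pics/w11.png

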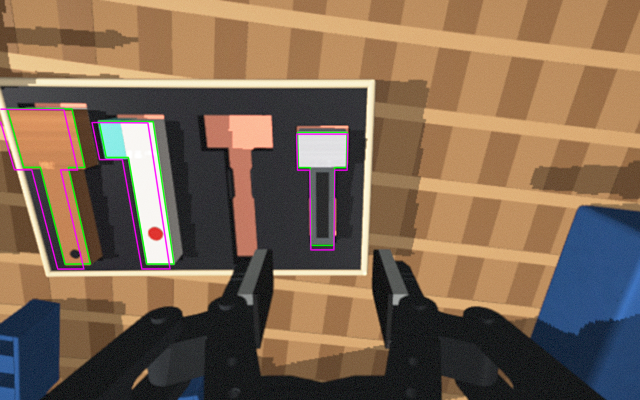

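Green outlines (seated height) coincide with all three tools. On to the sticks, starting with a view of the stand and holder.

```bash
python3 -m crank '[4.4,0.32,-3.45,-1,0, 4.4,0.32,-3.45,-1,0, 4.4,0.32,-3.45,-1,0, 4.4,0.32,-3.45,-1,0, 4.4,0.32,-3.45,-1,0, 4.4,0.32,-3.45,-1,0, 4.4,0.32,-3.45,-1,0, 4.4,0.32,-3.45,-1,0]'|egrep "pos|ft"
cat > fs.py <<'E'
from h import *
import pickle
def box(a,b): return [(-a/2,-b/2),(a/2,-b/2),(a/2,b/2),(-a/2,b/2)]
def holder(p,pose):
    hsv=cv2.cvtColor(p["color"],cv2.COLOR_RGB2HSV); m=((hsv[...,0]>100)&(hsv[...,0]<130)&(hsv[...,1]>100)).astype(np.uint8)
    s=cv2.dilate((sil(p,pose,box(98,26),[0,.025,.05],"or")>0).astype(np.uint8),np.ones((25,25))); m*=s
    n,l,st,_=cv2.connectedComponentsWithStats(m); k=1+st[1:,4].argmax(); c=max(cv2.findContours((l==k).astype(np.uint8),0,1)[0],key=cv2.contourArea)
    m=np.zeros(m.shape,np.uint8); cv2.fillPoly(m,[cv2.convexHull(c)],1)
    return fit(p,m.astype(float),box(98,26),pose,[0,.0125,.025,.0375,.05],"or")
def stand(p,pose):
    im=p["color"].astype(int); m=((im.max(2)-im.min(2)<28)&(im.max(2)>70)).astype(np.uint8)
    s=cv2.dilate((sil(p,pose,box(101,29),[0,.018,.036],"or")>0).astype(np.uint8),np.ones((15,15))); m*=s
    m=cv2.morphologyEx(m,cv2.MORPH_OPEN,np.ones((3,3)))
    c=np.vstack([c for c in cv2.findContours(m,0,1)[0] if cv2.contourArea(c)>40])
    m=np.zeros(m.shape,np.uint8); cv2.fillPoly(m,[cv2.convexHull(c)],1)
    return fit(p,m.astype(float),box(101,29),pose,[0,.012,.024,.036],"or")
H0=(.4905,.0095,np.radians(12.5)); S0=(.629,-.0075,np.radians(-3))
if __name__=="__main__":
    w=snap("wrist"); dump(w,"w12.pkl")
    b=w["color"][...,::-1].copy(); print(env.observe()["position"],w["pose"][:3,3])
    for f in ["w12.pkl","w8.pkl","w7.pkl","w2.pkl"]:
        p=pickle.load(open(f,"rb")); r,e=holder(p,H0); print(f,"holder",np.round(r[:2],4),np.degrees(r[2]).round(2),round(e,3))
        if f=="w12.pkl": h=r
    r,e=stand(w,S0); print("stand",np.round(r[:2],4),np.degrees(r[2]).round(2),round(e,3))
    draw(b,w,h,box(98,26),.05,(0,255,0)); draw(b,w,r,box(101,29),.036,(0,255,0))
    for n in ["stick1_mid","stick2_mid","stick3_mid"]:
        for d in spotter.look_for(w,n)[:3]: print(n,round(d["score"],2),np.round(np.array(d["at"])*[640,400]))
    # predicted upright tips/bases for cells
    for x in (-36,0,36):
        c=xf(r,[(x,0)])[0]; q=w2p(w,[(*c,.036),(*c,.126)]); print("cell",x,c.round(4),q.round(0).tolist()); cv2.line(b,*[tuple(map(int,v)) for v in q],(255,0,255),1)
        c=xf(h,[(x,0)])[0]; q=w2p(w,[(*c,.05)])[0]; cv2.circle(b,tuple(map(int,q)),3,(0,0,255),-1)
    cv2.imwrite("pics/w12.png",b)
E
python3 fs.py
```

```text
position: [0.5504, -0.0483, 0.2488]
ft_force: [0.9, 0.7, 0.2]
[ 0.55042606 -0.04306829  0.25121746] [ 0.62956048 -0.04017777  0.39042895]
w12.pkl holder [0.4906 0.0082] 8.49 0.112
w8.pkl holder [0.49   0.0078] 9.86 0.056
w7.pkl holder [0.4902 0.0076] 10.47 0.052
w2.pkl holder [0.4891 0.0094] 10.3 0.076
stand [ 0.6356 -0.008 ] -4.01 0.055
stick1_mid 0.58 [281. 108.]
stick1_mid 0.55 [510. 182.]
stick2_mid 0.77 [285.  67.]
stick2_mid 0.49 [403. 169.]
stick3_mid 0.47 [259. 205.]
stick3_mid 0.15 [191. 285.]
cell -36 [ 0.5997 -0.0055] [[284.0, 107.0], [271.0, 116.0]]
cell 0 [ 0.6356 -0.008 ] [[290.0, 68.0], [279.0, 65.0]]
cell 36 [ 0.6715 -0.0105] [[297.0, 27.0], [287.0, 7.0]]
```

```bash
python3 - <<'E'
import cv2
b=cv2.imread("pics/w12.png"); cv2.imwrite("pics/w12c.png",cv2.resize(b[0:290,180:380],(414,600),interpolation=cv2.INTER_CUBIC))
E
```

```text
(no output)
```

View pics/w12c.png

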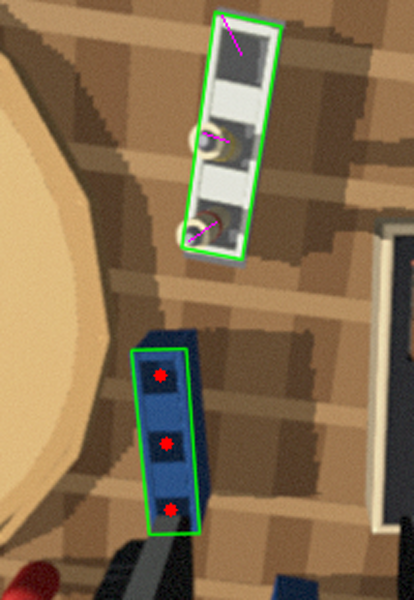

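The stand and holder outlines fit. The sticks' handle tops sit at crop (193,233) and (210,140), close to cells −36 and 0. I'll compute the grasps.

```bash
python3 - <<'E'
from h import *
import pickle
p=pickle.load(open("w12.pkl","rb"))
print(p2w(p,[(273.2,112.6),(281.4,67.7)],.114))
# refine: pale end circle of the handle top
for uv in [(273,112.5),(281.5,67.7)]:
    x,y=map(int,uv); c=p["color"][y-12:y+12,x-14:x+14]; g=cv2.cvtColor(c,cv2.COLOR_RGB2GRAY); 
    print([[int(v) for v in r[::2]] for r in g[::2]])
H=(.490,.008,np.radians(10.2)); print("holder cells",[xf(H,[(x,0)])[0].round(4).tolist() for x in(-36,0,36)])
print(p["pose"][:3,3])
w=snap("wrist"); dump(w,"w13.pkl"); print(w["pose"][:3,3])
E
```

```text
[[ 0.60125821 -0.00505088]
 [ 0.63391498 -0.00850977]]
[[120, 126, 123, 123, 122, 127, 219, 228, 115, 83, 83, 90, 94, 96], [124, 127, 125, 121, 124, 131, 234, 213, 104, 80, 79, 72, 83, 91], [120, 123, 119, 122, 124, 134, 230, 189, 98, 89, 95, 91, 66, 72], [124, 120, 123, 124, 123, 176, 222, 218, 185, 111, 84, 88, 91, 60], [127, 123, 125, 132, 202, 234, 226, 213, 230, 224, 123, 88, 97, 86], [125, 123, 120, 163, 231, 184, 97, 69, 101, 222, 204, 100, 97, 89], [123, 124, 122, 190, 228, 145, 115, 78, 69, 97, 150, 110, 99, 88], [125, 125, 121, 184, 224, 186, 182, 132, 87, 101, 162, 116, 101, 78], [126, 126, 121, 176, 224, 188, 183, 143, 81, 113, 158, 109, 82, 84], [124, 124, 126, 129, 212, 228, 170, 113, 135, 167, 170, 128, 108, 91], [121, 125, 128, 120, 136, 214, 234, 231, 234, 235, 231, 230, 227, 219], [123, 127, 125, 125, 123, 125, 144, 155, 161, 175, 208, 223, 227, 229]]
[[125, 122, 124, 122, 104, 194, 225, 175, 208, 226, 229, 229, 229, 229], [126, 125, 126, 124, 114, 215, 222, 115, 96, 117, 137, 176, 200, 220], [125, 122, 123, 121, 141, 233, 222, 176, 112, 77, 76, 79, 85, 101], [122, 127, 122, 163, 222, 228, 226, 230, 222, 131, 103, 82, 83, 83], [121, 122, 139, 223, 225, 154, 105, 144, 220, 221, 119, 95, 89, 79], [125, 121, 174, 230, 186, 164, 138, 79, 108, 164, 129, 93, 105, 88], [121, 121, 188, 228, 181, 184, 179, 92, 80, 143, 143, 97, 100, 94], [125, 119, 178, 229, 170, 180, 161, 89, 87, 147, 143, 97, 99, 95], [123, 122, 148, 230, 189, 118, 92, 82, 109, 155, 125, 99, 107, 102], [124, 123, 124, 190, 229, 195, 149, 165, 187, 181, 105, 104, 104, 106], [131, 131, 123, 130, 228, 229, 230, 229, 213, 141, 107, 101, 103, 103], [149, 150, 147, 165, 231, 199, 124, 117, 115, 125, 120, 101, 95, 95]]
holder cells [[0.4546, 0.0016], [0.49, 0.008], [0.5254, 0.0144]]
[ 0.62956048 -0.04017777  0.39042895]
[ 0.62986371 -0.04098789  0.39049013]
```

```bash
python3 -c "
from h import *
plan(.6008,-.005,.16,86)"
```

```text
turn 0.193 rad  shift xyz cm [ 4.69 -4.86  8.85] q6 65 yaw -83.0 t 41.2
```

```bash
python3 -m crank '[4,0,0,0,0.0965, 4,0,0,0,0.0965, 4,0,0,0,0, 4,1.17,-1.21,2.2,0, 4,1.17,-1.21,2.2,0, 4,1.17,-1.21,2.2,0, 4,1.17,-1.21,2.2,0, 4,0,0,0,0]'|egrep "pos|ft"
python3 -m crank '[4,0,0,0,0, 4,0,0,0,0, 4,0,0,0,0, 4,0,0,0,0, 4,0,0,0,0, 4,0,0,0,0, 4,0,0,0,0, 4,0,0,0,0]'|egrep "pos|ft"
python3 - <<'E'
from h import *
plan(.6008,-.005,.068,86)
w=snap("wrist"); dump(w,"w14.pkl")
for n in ["stick1_mid","stick2_mid"]:
    for d in spotter.look_for(w,n)[:2]: print(n,round(d["score"],2),np.round(np.array(d["at"])*[640,400]))
for c in [(.6008,-.005),(.6337,-.0068)]: print(w2p(w,[(*c,.036),(*c,.066),(*c,.114),(*c,.126)]).round(0).tolist())
E
```

```text
position: [0.6006, -0.0042, 0.1563]
ft_force: [-1.4, 0.4, -1.5]
position: [0.6011, -0.0052, 0.1619]
ft_force: [0.2, 0.0, 0.3]
turn -0.001 rad  shift xyz cm [-0.04 -0.01  9.39] q6 82 yaw -94.0 t 42.5
stick1_mid 0.94 [321. 208.]
stick2_mid 0.67 [322. 160.]
[[321.0, 187.0], [321.0, 199.0], [320.0, 226.0], [320.0, 234.0]]
[[320.0, 146.0], [320.0, 153.0], [319.0, 170.0], [319.0, 176.0]]
```

```bash
python3 -m crank '[4,-0.04,0,1.5,0, 4,0,0,2,0, 4,0,0,2,0, 4,0,0,2,0, 4,0,0,1.2,0, 4,0,0,0.6,0, 4,0,0,0,0, 4,0,0,0,0]' 30|egrep "pos|ft"
python3 -m crank '[0.8,0,0,0,0, 0.8,0,0,0,0, 0.8,0,0,0,0, 0.8,0,0,0,0, 0.8,0,0,0,0, 0.8,0,0,0,0, 0.8,0,0,0,0, 0.8,0,0,0,0]' 30|egrep "pos|ft|gri"
python3 -m crank '[0.8,0,0,-1,0, 0.8,0,0,-1.5,0, 0.8,0,0,-2,0, 0.8,0,0,-2,0, 0.8,0,0,-2,0, 0.8,0,0,-1.5,0, 0.8,0,0,0,0, 0.8,0,0,0,0]'|egrep "pos|ft|gri"
python3 - <<'E'
from h import *
plan(.4546,.0016,.17,100.2)
w=snap("wrist"); dump(w,"w15.pkl")
E
```

```text
position: [0.601, -0.0051, 0.0692]
ft_force: [0.9, -0.3, 0.1]
position: [0.6012, -0.0052, 0.0696]
ft_force: [-0.0, 0.4, 6.7]
grip_width: 0.0109
gripper_force: 29.5
position: [0.6007, -0.005, 0.1691]
ft_force: [0.3, -0.8, -0.4]
grip_width: 0.0115
gripper_force: 29.3
turn -0.248 rad  shift xyz cm [-14.26  -3.24  -0.1 ] q6 82 yaw -94.0 t 44.7
```

```bash
python3 - <<'E'
from h import *
import pickle
p=pickle.load(open("w15.pkl","rb")); s=env.observe(); x,y,z=s["position"]
q=w2p(p,[(x,y,z+.0444),(x,y,z+.0564),(x+.006,y,z+.0444),(x-.006,y,z+.0444),(x,y,z-.0636)]); print(q.round(1).tolist())
u,v=map(int,q[0]); g=cv2.cvtColor(p["color"],cv2.COLOR_RGB2GRAY)[v-20:v+28:2,u-20:u+22:2]; print(v-20,u-20)
for r in g: print(' '.join('%3d'%a for a in r))
E
python3 -m crank '[0.8,0,0,0,-0.124, 0.8,0,0,0,-0.124, 0.8,-3.5,-0.8,0,0, 0.8,-3.5,-0.8,0,0, 0.8,-3.5,-0.8,0,0, 0.8,-3.5,-0.8,0,0, 0.8,0,0,0,0, 0.8,0,0,0,0]'|egrep "pos|ft|gri"
```

```text
[[318.8, 333.1], [318.3, 360.3], [317.5, 317.7], [320.1, 348.0], [320.8, 215.7]]
313 298
 31  23  26  30  42  83  80  87  87  86  82  85  90  83  88  80  85  81  89  87  70
 14  23  15  26  48  79  83  81  79  88  84  90  87  85  84  86  82  85  82  88  74
 24  24  22  26  57  84  81  84  86  84  84  81  86  84  86  83  85  85  82  84  89
 24  29  30  29  78  83  84  81  87  97 119 123 124 119 114 105  86  80  88  85  96
 14  12  25  34  79  81  82 100 129 144 145 145 143 146 146 138 138 115  86  83  89
 24  20  22  33  77  89 119 142 145 144 138 140 138 138 144 143 142 142 130 100  88
 18  23  24  38  78 121 144 143 145 129 105  88  77  78  91 109 141 142 144 138 103
 16  16  30  43 105 139 141 141 114  78  66  68  66  69  65  66  96 137 141 145 129
 29  22  16  48 131 144 143 119  66  64  72  70  74  67  73  64  71  91 135 142 142
 28  18  22  72 140 143 141  83  65  69  68  64  71  67  63  71  65  77 126 142 147
 24  29  20  79 141 141 131  71  66  71  72  69  70  68  70  75  73  73 110 144 141
 14  23  27  85 142 143 133  65  62  72  69  68  75  69  68  69  75  75 112 140 144
 26
[... 403 characters left out ...]
3 132  84  67
 18  29 111 118 115 113 109  86  71  66  70  70  68  70  70  76  74  69  40  68  68
 26  34 109 117 113 121 104  75  66  69  67  71  71  71  68  71  81  40  19  69  72
 14  59 114 112 109 115 117  94  60  62  73  64  71  69  71  77  76  36  26  43  73
 24  74 117 112 115 112 116 103  67  69  68  64  68  70  70  75  75  59  66  68  65
 13  77 114 113 111 112 115 112  71  66  67  73  73  67  69  76  79  66  74  70  80
 11  72 114 114 110 115 114 112  86  65  73 103 105 107  98  77  81  79  87  90  92
 14  80 117 112 115 114 113 111  90  73 108 107 106 106 110 104  89  92  92  86  90
position: [0.4555, 0.002, 0.168]
ft_force: [0.9, 0.7, -0.8]
grip_width: 0.0112
gripper_force: 29.2
```

```bash
python3 - <<'E'
from fs import *
for f in ["w1.pkl","w2.pkl","w3.pkl","w7.pkl","w8.pkl"]:
    p=pickle.load(open(f,"rb")); r,e=holder(p,H0); print(f,np.round(r[:2],4),np.degrees(r[2]).round(2),round(e,3))
    # dark cell centroids on top face
    g=cv2.cvtColor(p["color"],cv2.COLOR_RGB2GRAY).astype(float)
    out=[]
    for x in (-36,0,36):
        best=min(((sum(g[(m:=sil(p,(*xf(r,[(x+dx,dy)])[0],r[2]),box(17,17),[.05],"or"))>.5])/max(1,(m>.5).sum()),dx,dy) for dx in range(-3,4) for dy in range(-3,4)))
        out.append(best[1:])
    print(out)
plan(.4546,.0018,.10,100.2)
E
```

```text
w1.pkl [0.4896 0.0084] 9.95 0.08
[(0, 1), (0, 0), (0, 0)]
w2.pkl [0.4891 0.0094] 10.3 0.076
[(0, 0), (1, 1), (1, 0)]
w3.pkl [0.4901 0.0092] 9.65 0.05
[(0, 0), (0, 0), (0, -1)]
w7.pkl [0.4902 0.0076] 10.47 0.052
[(0, 1), (-1, 1), (-1, 0)]
w8.pkl [0.49   0.0078] 9.86 0.056
[(0, 0), (0, 0), (0, 0)]
turn -0.001 rad  shift xyz cm [-0.08  0.02  6.8 ] q6 65 yaw -79.8 t 45.4
```

```bash
python3 -m crank '[0.8,0,0,0.8,0, 0.8,0,0,1,0, 0.8,0,0,1,0, 0.8,0,0,0.8,0, 0.8,0,0,0.5,0, 0.8,0,0,0,0, 0.8,0,0,0,0, 0.8,0,0,0,0]'|egrep "pos|ft|gri"
python3 -c "
from h import *
plan(.4550,.0020,.0706,100.1)"
```

```text
position: [0.4577, 0.0016, 0.1279]
ft_force: [0.1, 0.9, 0.4]
grip_width: 0.0108
gripper_force: 29.2
turn 0.001 rad  shift xyz cm [-0.26 -0.08  5.73] q6 65 yaw -79.8 t 46.1
```

```bash
python3 -m crank '[0.8,-0.25,-0.06,0,0, 0.8,0,0,0.4,0, 0.8,0,0,0.4,0, 0.8,0,0,0.4,0, 0.8,0,0,0.4,0, 0.8,0,0,0.4,0, 0.8,0,0,0,0, 0.8,0,0,0,0]'|egrep "pos|ft|gri"
```

```text
position: [0.4546, 0.0019, 0.1075]
ft_force: [0.3, 0.1, -0.0]
grip_width: 0.0113
gripper_force: 29.3
```

```bash
python3 -m crank '[0.8,0,0,0.5,0, 0.8,0,0,0.6,0, 0.8,0,0,0.6,0, 0.8,0,0,0.6,0, 0.8,0,0,0.6,0, 0.8,0,0,0.4,0, 0.8,0,0,0.2,0, 0.8,0,0,0,0]'|egrep "pos|ft|gri"
python3 -m crank '[0.8,0,0,0,0, 0.8,0,0,0,0, 0.8,0,0,0.1,0, 0.8,0,0,0,0, 0.8,0,0,0,0, 0.8,0,0,0,0, 0.8,0,0,0,0, 0.8,0,0,0,0]'|egrep "pos|ft|gri"
```

```text
position: [0.4545, 0.0019, 0.0722]
ft_force: [-0.2, 0.5, -0.6]
grip_width: 0.0107
gripper_force: 29.3
position: [0.4547, 0.0019, 0.0718]
ft_force: [0.1, 0.2, -0.9]
grip_width: 0.0111
gripper_force: 29.3
```

```bash
python3 -m crank '[2,0,0,0.05,0, 2.5,0,0,0,0, 4,0,0,0,0, 4,0,0,0,0, 4,0,0,0,0, 4,0,0,0,0, 4,0,0,0,0, 4,0,0,-1,0]'|egrep "pos|ft|gri"
python3 -m crank '[4,0,0,-1.5,0, 4,0,0,-2,0, 4,0,0,-2,0, 4,0,0,-2,0, 4,0,0,-2,0, 4,0,0,0,0, 4,0,0,0,0, 4,0,0,0,0]'|egrep "pos|ft|gri"
python3 -c "
from h import *
plan(.6340,-.0068,.165,86)"
```

```text
position: [0.4539, 0.002, 0.0802]
ft_force: [-0.1, 0.9, -0.2]
grip_width: 0.04
gripper_force: 0.0
position: [0.4543, 0.002, 0.1755]
ft_force: [-0.1, -0.2, -1.0]
grip_width: 0.0397
gripper_force: 0.0
turn 0.247 rad  shift xyz cm [17.99 -0.38  1.03] q6 65 yaw -79.8 t 49.4
```

```bash
python3 -m crank '[4,0,0,0,0.1235, 4,0,0,0,0.1235, 4,3.6,-0.08,0,0, 4,3.6,-0.08,0,0, 4,3.6,-0.08,0,0, 4,3.6,-0.08,0,0, 4,3.6,-0.08,0,0, 4,0,0,0,0]'|egrep "pos|ft"
python3 -m crank '[4,0,0,0,0, 4,0,0,0,0, 4,0,0,0,0, 4,0,0,0,0, 4,0,0,0,0, 4,0,0,0,0, 4,0,0,0,0, 4,0,0,0,0]'|egrep "pos|ft"
python3 - <<'E'
from h import *
plan(.6340,-.0068,.068,86)
w=snap("wrist"); dump(w,"w16.pkl")
for n in ["stick1_mid","stick2_mid"]:
    for d in spotter.look_for(w,n)[:2]: print(n,round(d["score"],2),np.round(np.array(d["at"])*[640,400]))
c=(.634,-.0068); print(w2p(w,[(*c,.036),(*c,.081),(*c,.114),(*c,.126)]).round(0).tolist())
E
```

```text
position: [0.6387, -0.0072, 0.1729]
ft_force: [-0.3, -0.1, -0.3]
position: [0.6344, -0.0066, 0.1764]
ft_force: [0.4, 0.2, 0.2]
turn 0.000 rad  shift xyz cm [-0.04  0.02 10.84] q6 83 yaw -94.0 t 50.8
stick1_mid 0.65 [328. 369.]
stick2_mid 0.74 [466. 254.]
stick2_mid 0.62 [325. 199.]
[[322.0, 182.0], [321.0, 200.0], [321.0, 217.0], [321.0, 224.0]]
```

```bash
python3 -m crank '[4,-0.04,0.05,1.5,0, 4,0,0,2.2,0, 4,0,0,2.3,0, 4,0,0,2.3,0, 4,0,0,1.5,0, 4,0,0,0.9,0, 4,0,0,0,0, 4,0,0,0,0]' 30|egrep "pos|ft"
python3 -m crank '[0.8,0,0,0,0, 0.8,0,0,0,0, 0.8,0,0,0,0, 0.8,0,0,0,0, 0.8,0,0,0,0, 0.8,0,0,0,0, 0.8,0,0,0,0, 0.8,0,0,0,0]' 30|egrep "pos|ft|gri"
python3 -m crank '[0.8,0,0,-1,0, 0.8,0,0,-1.5,0, 0.8,0,0,-2,0, 0.8,0,0,-2,0, 0.8,0,0,-2,0, 0.8,0,0,-1.5,0, 0.8,0,0,0,0, 0.8,0,0,0,0]'|egrep "pos|ft|gri"
python3 - <<'E'
from h import *
plan(.5255,.0148,.17,100.1)
p=snap("wrist"); dump(p,"w17.pkl")
s=env.observe(); x,y,z=s["position"]
q=w2p(p,[(x,y,z+.0444),(x,y,z+.0564),(x+.006,y,z+.0444),(x-.006,y,z+.0444)]); print(q.round(1).tolist())
u,v=map(int,q[0]); g=cv2.cvtColor(p["color"],cv2.COLOR_RGB2GRAY)[v-20:v+24:3,u-20:u+22:2]; print(v-20,u-20)
for r in g: print(' '.join('%3d'%a for a in r))
E
```

```text
position: [0.6344, -0.0071, 0.0696]
ft_force: [-0.1, -0.2, 0.7]
position: [0.6347, -0.0072, 0.0704]
ft_force: [-0.2, -0.7, 5.5]
grip_width: 0.0109
gripper_force: 29.5
position: [0.6341, -0.0071, 0.1697]
ft_force: [0.4, -0.3, -1.1]
grip_width: 0.0109
gripper_force: 29.2
turn -0.246 rad  shift xyz cm [-10.31  -4.06  -0.04] q6 83 yaw -94.0 t 52.9
[[318.8, 332.8], [318.3, 360.0], [317.5, 317.5], [320.0, 347.8]]
312 298
 13  23  24  34  32  77  83  86  87  81  83  85  88  89  87  86  81  82  83  92  62
 18   9  30  26  50  83  82  88  82  87  84  82  86  90  82  88  82  85  84  88  75
 13  18  19  32  68  83  83  81  92 107 119 122 129 123 119 106  89  83  83  82  91
 21  22  17  35  78  84  97 130 146 146 145 141 149 143 144 143 144 140 115  83  94
 23  19  25  41  78 123 143 144 142 127 103  79  83  85  86 122 144 141 142 139 100
 20  21  27  40 121 143 145 138  84  66  69  66  71  71  71  68  80 114 145 145 140
 13  22  28  61 138 142 134  77  64  70  71  69  73  74  71  74  77  81 125 143 143
 25  20  23  76 142 142 131  68  69  74  68  75  74  72  75  70  74  75 115 145 148
 26  21  27  54 139 140 129  66  65  74  70  70  70  75  69  72  74  74 128 141 141
 13  24  45  25  95 141 143  88  66  68  70  66  72  75  74  76  80  82 137 149 127
 29  25  67  19  27  94 146 116  61  70  68  71  70  78  74  68  76 101 151 121  37
 28  20  68  69  37  23  36  89  72  66  67  70  71  75  68  74  76  89  58  20  33
 23  32  98  67  62  30  27  27  59  71  68  68  74  67  73  78  81  46  25  30  28
 16  75 126  79  71  30  18  22  48  67  74  68  72  75  73  76  77  50  35  29  30
 11  84 136 102  66  58  60  66  66  65  69  70  78  78  74  76  78  66  27  28  28
```

```bash
python3 -m crank '[0.8,0,0,0,-0.123, 0.8,0,0,0,-0.123, 0.8,-2.55,-1,0,0, 0.8,-2.55,-1,0,0, 0.8,-2.55,-1,0,0, 0.8,-2.55,-1,0,0, 0.8,0,0,0,0, 0.8,0,0,0,0]'|egrep "pos|ft|gri"
python3 -m crank '[0.8,0,0,0,0, 0.8,0,0,0.8,0, 0.8,0,0,1,0, 0.8,0,0,1,0, 0.8,0,0,0.8,0, 0.8,0,0,0.3,0, 0.8,0,0,0,0, 0.8,0,0,0,0]'|egrep "pos|ft|gri"
python3 -c "
from h import *
plan(.5256,.0147,.0715,100.1)"
```

```text
position: [0.5256, 0.0147, 0.1686]
ft_force: [-0.1, -0.6, 0.3]
grip_width: 0.0107
gripper_force: 29.2
position: [0.527, 0.0143, 0.1301]
ft_force: [0.2, -0.1, -0.8]
grip_width: 0.011
gripper_force: 29.2
turn 0.000 rad  shift xyz cm [-0.13 -0.07  5.86] q6 69 yaw -79.9 t 54.3
```

```bash
python3 -m crank '[0.8,-0.13,-0.05,0,0, 0.8,0,0,0.5,0, 0.8,0,0,0.4,0, 0.8,0,0,0.4,0, 0.8,0,0,0.4,0, 0.8,0,0,0.4,0, 0.8,0,0,0,0, 0.8,0,0,0,0]'|egrep "pos|ft"
python3 -m crank '[0.8,0,0,0.4,0, 0.8,0,0,0.6,0, 0.8,0,0,0.6,0, 0.8,0,0,0.6,0, 0.8,0,0,0.6,0, 0.8,0,0,0.4,0, 0.8,0,0,0.3,0, 0.8,0,0,0,0]'|egrep "pos|ft"
python3 -m crank '[0.8,0,0,0,0, 0.8,0,0,0.15,0, 0.8,0,0,0,0, 0.8,0,0,0,0, 0.8,0,0,0,0, 0.8,0,0,0,0, 0.8,0,0,0,0, 0.8,0,0,0,0]'|egrep "pos|ft"
```

```text
position: [0.5252, 0.0146, 0.109]
ft_force: [0.3, -0.6, 0.3]
position: [0.5251, 0.0147, 0.0735]
ft_force: [-0.2, -0.4, -0.7]
position: [0.5253, 0.0146, 0.0728]
ft_force: [0.4, -0.0, -0.3]
```

```bash
python3 -m crank '[2,0,0,0.05,0, 2.5,0,0,0,0, 4,0,0,0,0, 4,0,0,0,0, 4,0,0,0,0, 4,0,0,0,0, 4,0,0,0,0, 4,0,0,-1,0]'|egrep "pos|ft|gri"
python3 -m crank '[4,0,0,-2,0, 4,0,0,-2,0, 4,0,0,-3,0, 4,0,0,-3,0, 4,0,0,-3,0, 4,0,0,-3,0, 4,0,0,0,0, 4,0,0,0,0]'|egrep "pos|ft|gri"
python3 -m crank '[4,-0.5,3.5,-0.5,0, 4,-0.5,3.5,-0.5,0, 4,-0.5,3.5,-0.5,0, 4,-0.5,3.5,-0.5,0, 4,-0.5,3.5,-0.5,0, 4,0,0,0,0, 4,0,0,0,0, 4,0,0,0,0]'|egrep "pos|ft|gri"
cat > fin.py <<'E'
from h import *
w=snap("wrist","w18"); dump(w,"w18.pkl")
for n in ["stick1_mid","stick2_mid"]:
    for d in spotter.look_for(w,n)[:3]: print(n,round(d["score"],2),np.round(np.array(d["at"])*[640,400]))
for c in [(.4544,.0022),(.5252,.0148)]: print(w2p(w,[(*c,.05),(*c,.066),(*c,.114),(*c,.126)]).round(0).tolist())
for n,c in [("brush",(.5344,-.131)),("polisher",(.5422,-.1965)),("clippers",(.559,-.3272))]:
    q=np.array(OUT[n]); Q=w2p(w,np.c_[xf((*c,np.radians(7.1)),[(q[:,0].max(),0),(q[:,0].min(),0)]),[.052,.052]])
    for z in (.052,.060):
        try: r,e,m=gcfit(w,n,Q[0],Q[1],z); print(n,z,np.round(r,4),round(e,3))
        except Exception as x: print(n,x)
E
python3 fin.py
```

```text
position: [0.5245, 0.0148, 0.081]
ft_force: [-0.7, 0.7, -0.1]
grip_width: 0.0401
gripper_force: 0.0
position: [0.5257, 0.0146, 0.2435]
ft_force: [0.0, 0.2, -1.0]
grip_width: 0.0402
gripper_force: 0.0
position: [0.5311, -0.1616, 0.2659]
ft_force: [0.3, -0.2, -0.5]
grip_width: 0.0397
gripper_force: 0.0
stick1_mid 0.89 [144. 216.]
stick1_mid 0.38 [401. 151.]
stick2_mid 0.31 [ 93. 247.]
[[158.0, 204.0], [151.0, 209.0], [126.0, 228.0], [118.0, 233.0]]
[[148.0, 136.0], [140.0, 139.0], [111.0, 148.0], [102.0, 151.0]]
brush 0.052 [ 0.5362 -0.1312  0.1335] 0.073
brush 0.06 [ 0.5367 -0.132   0.1298] 0.054
polisher 0.052 [ 0.5435 -0.196   0.1327] 0.06
polisher 0.06 [ 0.5453 -0.195   0.1321] 0.059
clippers 0.052 [ 0.5608 -0.3264  0.1158] 0.13
clippers 0.06 [ 0.5613 -0.3229  0.1162] 0.16
```

```bash
python3 - <<'E'
from h import *
import pickle
w=pickle.load(open("w18.pkl","rb")); s=snap("scene","s2")
for nm,p in (("wrist",w),("scene",s)):
    for c in [(.4544,.0022),(.5252,.0148)]:
        print(nm,c)
        for z in (.045,.056,.07,.085,.1,.11,.118,.125,.135):
            u,v=w2p(p,[(*c,z)])[0]; print(z,(round(u),round(v)),p["color"][round(v),round(u)].tolist())
for n in ["stick1_mid","stick2_mid"]:
    for d in spotter.look_for(s,n)[:3]: print(n,round(d["score"],2),np.round(np.array(d["at"])*[640,400]))
E
```

```text
wrist (0.4544, 0.0022)
0.045 (160, 203) [114, 108, 84]
0.056 (155, 206) [106, 87, 74]
0.07 (149, 211) [114, 107, 86]
0.085 (142, 216) [113, 106, 87]
0.1 (134, 222) [114, 108, 90]
0.11 (128, 226) [111, 107, 103]
0.118 (123, 230) [101, 101, 104]
0.125 (119, 233) [190, 190, 189]
0.135 (112, 238) [87, 24, 19]
wrist (0.5252, 0.0148)
0.045 (150, 136) [116, 109, 91]
0.056 (145, 137) [121, 107, 69]
0.07 (138, 139) [114, 107, 88]
0.085 (129, 142) [116, 109, 90]
0.1 (120, 145) [110, 106, 86]
0.11 (114, 147) [90, 90, 94]
0.118 (108, 149) [85, 86, 89]
0.125 (103, 150) [220, 205, 192]
0.135 (95, 153) [246, 224, 157]
scene (0.4544, 0.0022)
0.045 (302, 214) [123, 124, 128]
0.056 (302, 211) [161, 151, 130]
0.07 (302, 206) [142, 81, 66]
0.085 (302, 201) [174, 159, 131]
0.1 (302, 196) [173, 157, 131]
0.11 (302, 193) [175, 159, 135]
0.118 (301, 190) [138, 128, 124]
0.125 (301, 188) [125, 110, 102]
0.135 (301, 185) [112, 85, 69]
scene (0.5252, 0.0148)
0.045 (299, 230) [120, 120, 120]
0.056 (298, 226) [152, 141, 120]
0.07 (298, 222) [158, 138, 65]
0.085 (298, 217) [157, 147, 125]
0.1 (298, 212) [157, 147, 120]
0.11 (298, 208) [166, 155, 134]
0.118 (298, 206) [151, 141, 137]
0.125 (298, 203) [123, 114, 109]
0.135 (298, 200) [115, 103, 88]
stick1_mid 0.58 [299. 202.]
stick2_mid 0.5 [296. 219.]
```

```bash
python3 -c "
from rig import env
print(env.close_job())"
```

```text
the job is handed in; nothing more can be done
None
```

I handed the job in: the brush, polisher and clippers are seated in their own pockets, and the red- and yellow-banded sticks stand foot down in two cells of the leftmost blue holder (no rasp or blue-banded stick was there); the hand-in returned no verdict.

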